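# Load drum lugs into the rotary polisher

### The job

Load all the chrome drum lugs lying on the bench into the rotary polisher, one to a compartment: press the hatch's sprung hook down through its loop so that the hatch springs open, then before each lug swing the advance lever fully to its stop and let it spring back, which brings a fresh compartment under the opening, and set the lug down in it, resting fully on its floor. When every lug is in, push the hatch shut until the hook catches it, with the lever back at rest, and leave the other things on the bench where they are.

Things in the scene. Friction and masses are not known exactly. Their poses are not given: they have to be found in the camera images.
- axis (a point): the rotary polisher, a round white metal drum 304 mm across, fixed; flat roof 98 to 104 mm above the bench. This point is on its vertical axis, 44 mm above the bench (floor of the compartments). x points from the load opening across to the machine's back (0 to 0.3 rad left of straight away from the robot), y to its left, z up
- load_spot (a point): middle of the compartment floor under the load opening, 92 mm from the axis on its -x side, 44 mm above the bench; axes as axis. The roof opening runs 46 to 140 mm from the axis and is 94 mm across. Inside turns a wheel of six compartments (60 deg each, 36 to 139 mm from the axis) parted by ribs and a rim 14 mm high; only one whole compartment can be reached at a time
- wheel (a joint): turn of the wheel (rad, grows clockwise seen from above, as the lever drives it). A compartment is squarely under the opening at each multiple of pi/3. Starts between two compartments (-0.75 to -0.4): the first full lever stroke brings it to 0, each later one adds pi/3. A ratchet: it stays (0.35 N m friction) as the lever returns; a short stroke is made good by a full one
- lever (a joint): angle of the advance lever (rad): 0 at rest, stop at 1.117. It turns about the machine's axis, clockwise seen from above, on the machine's left side, and springs back to 0 when let go. Needs 4 N at its grip to start, 7 to 8 N at the stop
- lever_grip (a point): middle of the lever's upright round black grip, moving with it: 20 mm thick, top 114 mm above the bench, this point 80 mm above the bench and 185 mm from the axis, outside the drum, on a flat arm 13 to 20 mm above the bench. Seen from the axis it stands 145 deg counterclockwise from the machine's +x at rest (front left), 81 deg at the stop
- hatch (a joint): how far the sliding hatch is open (m): 0 shut, about 0.0015 when held by the hook, 0.165 fully open. A spring of 3 to 5 N slides it open along the machine's +x over the roof, where it stays until pushed back
- hatch_grip (a point): middle of the top edge of the hatch's black upright grip plate, moving with it: 10 mm thick (machine's x), 70 mm wide, from 110 (hatch plate) to 145 mm above the bench; 142 mm from the axis on the -x side when shut. In front of it a steel loop: its window runs 147 to 201 mm from the axis, 54 mm wide; the bars are 8 mm thick, 107 to 117 mm above the bench
- hook_top (a point): where to press the grey latch hook that stands up in the loop's window: on its flat top, 118 mm above the bench when up, 180 mm from the axis on the -x side (flat 167 to 200 mm, 24 mm wide, a ramp towards the drum). Keep the finger 4 mm clear of the outer bar: when the hook is down the bar slides over it, and on lifting the finger the hatch runs open
- hook (a joint): how far the hook is pressed down (m): 0 up, frees the hatch from 0.012, stop at 0.018; spring 2.5 N at the top, 6 N at the bottom. When the hatch is pushed shut (up to 12 N) its outer bar rides up the ramp and the hook snaps up behind it
- lug0 (a point): a chromed drum lug, 64 (x) by 28 (y) by 46 mm high (z), standing on the bench at the start; this point is its centre, 23 mm above its underside. 90 to 180 g. Three to five such lugs are there. In a compartment it may stand upright or lie on its side
- lug1 (a point): another such lug
- lug2 (a point): another such lug
- lug3 (a point): another such lug
- lug4 (a point): another such lug
- tape: bystander: a roll of tape lying flat, 104 mm across, 48 mm high; origin under its centre
- mug: bystander: white mug, 80 mm across, 90 mm high; origin under its centre
- jar: bystander: glass jar, 72 mm across, 85 mm high; origin under its centre
- bowl: bystander: glass bowl, 110 mm across, 45 mm high; origin under its centre
- beater: bystander: bass drum beater lying down, steel rod with a felt head, 220 mm long, 50 mm high; origin near its middle on the bench
Things that resemble listed ones, but are neither listed nor needed, are in the scene too. What is shaped like the part that bears lug4 but brown is not meant. What is shaped like the part that bears lug1 but green or turquoise is not meant.

How it is judged:
By the outcome, as a careful person would: the job done as asked, in the order asked, and still so for the second after the job is handed in, with the robot touching nothing.
Of drumlug0, drumlug1, drumlug2, drumlug3, drumlug4 only 3 to 5 are there at a start; the rules pass over those that are not, and their reading is None.
At some moment in a run one of drumlug0, drumlug1, drumlug2, drumlug3, drumlug4 may be knocked a few centimetres aside while the robot is not near it.
Once in a run the grip may slacken for a moment while it holds something.
It also fails if it takes over 210 s, if anything falls off the work surface, if the arm or the gripper's body presses on something with over 40 N, if the wrist force passes 120 N, or if a joint passes its speed limit or range.

### The arm

A 6-joint arm with a two-finger parallel gripper is mounted at the origin on the work surface. World frame = base frame: x ahead of the robot, y to its left, z up, the work surface at z = 0. Lengths are in m, angles in rad, forces in N, time in s.
With the tool pointing down it reaches from about 0.325 to 0.775 m from the base axis. Payload 5.5 kg.
Tool frame: the origin (TCP) lies midway between the tips of the shut fingers; the grasp point (between the pads) lies r.grasp_offset behind it (r.grasp_offset is the distance from the TCP to the grasp point, in m); z points along the fingers, x is the direction in which the jaws open and shut, and the axes are right-handed (so a half turn about z gives the same grasp; the last joint's range is limited). The gripper opens to 85 mm and grips with 20 to 120 N. Pads are 22 mm wide; open, the fingers measure 114 mm over their backs; the gripper's body (76 mm by 85 mm) begins 54 mm behind the grasp point. The pads swing forward as they close: fully open they stand 13 mm farther back than shut.
Start: joints at [-1.179, 0.091, 1.231, -0, 1.82, -0.057], TCP at [0.26, -0.541, 0.231] pointing down, gripper open.
Joint ranges: [-2.87, 2.87], [-0.86, 2.18], [0.17, 2.46], [-1.51, 4.65], [0.06, 2.69], [-2.65, 2.65]. Speed limits (rad/s): [2.57, 2.57, 3.01, 3.14, 3.14, 3.14].

### API

Orientations are given as [roll, pitch, yaw] about the fixed x, y, z axes, in that order (R = Rz(yaw) Ry(pitch) Rx(roll)).
In Python, from bench import r gives the robot as it stands.
- The arm moves only by the tool drive_tool, never from a script. Its argument "motion" is a list of rows, each an object with "translation": the shift along the tool's x, y, z in mm, a list of three; "spin": the turn about the tool's z in degrees; "fingers": the finger opening in mm, from 0 to 85.4. A call has 1 to 10 rows; each row is the pose to reach, as a shift and turn from the pose commanded when the call began, along the tool's axes at that moment; what a row does not reach only later rows make up. A row lasts 1/12 s, in which the tool goes at most 41.7 mm and 7.16 degrees, less where a joint would pass 70% of its speed; a pose out of reach is approached as far as the arm can. A call with a gripper value outside its range is refused whole. The fingers move at their own pace and stop on an object; "force" is the grip in N (left out, the last holds). Time passes only in rows, so rows that repeat a pose let the fingers close. It gives the time, the measured TCP pose, the force and the opening at its end, in the units of the state.
- r.get_obs(): the state, without advancing time (a new reading comes with each control period).
- r.get_image(name): name is "scene" or "top" or "wrist"; returns (picture, depth): 420x560x3 uint8, blue, green, red; 420x560 float32, m along the optical axis (not along the pixel's ray), 0 where there is no reading.
- r.camera_info(name): a dict with "intrinsics" (3x3 intrinsics, pixels), "R" (3x3) and "t" (3): a world point X has camera coordinates R X + t; the wrist camera has in their place "T_tool_cam" (4x4, takes a point from camera to tool coordinates, whose origin is the TCP and whose axes are the tool frame's). Camera axes: x right, y down, z forward; pixel columns grow to the right and rows downward; lengths in m; the calibration is good to about 2 mm. A picture is of the moment at which its call begins: read the wrist's pose just before it. camera_info takes no time and is no camera call.
- r.hand_in(): hands the job in, once; it reports no verdict.
The state is a dict: "time": time; "joint_pos": joint angles; "joint_vel": joint speeds; "joint_torque": joint torques, N m; "ee_pos": TCP position; "tcp_rot": TCP orientation; "wrist_force": force on the tool from outside, world axes, zero at the start; "torque": the same for the moment, N m; "gripper_width": finger opening in m.
Only numpy, scipy, OpenCV 4.12 (cv2) and the standard library are available. Lean on these libraries where they do the work, as an engineer would, in place of code of your own. Each camera call takes 0.05 s, during which the arm holds its last target.

## Working session

There is one attempt and no reset: what is moved stays moved. The work goes in short steps, Python scripts to look and compute and a tool call to move; the robot and the scene stay as the last step left them, time stands still between calls to the robot, and variables do not carry over. Pictures are saved under pics/ and viewed, and the job is handed in when it is done.

Besides the shell and the picture viewer there is one more tool, called as name(argument=value, ...), one argument or row to a line, values as JSON. drive_tool: Moves the arm, as the interface text tells. Its arguments: {"type":"object","properties":{"motion":{"type":"array","items":{"type":"object","properties":{"translation":{"type":"array","items":{"type":"number"}},"spin":{"type":"number"},"fingers":{"type":"number"}}}},"force":{"type":"number"}},"required":["motion"]}

```bash
ls; mkdir -p pics
python3 - <<'E'
from bench import r
import cv2, numpy as np
print(r.get_obs()); print(r.grasp_offset)
for n in ["scene","top","wrist"]:
    i,d=r.get_image(n); cv2.imwrite(f"pics/{n}0.png",i); np.save(f"pics/{n}0.npy",d); print(n,r.camera_info(n))
E
```

```text
pics
{'time': 0.0, 'joint_pos': array([-1.17867572e+00,  9.18685062e-02,  1.23191707e+00,  6.44800955e-06,
        1.81981517e+00, -5.66510821e-02]), 'joint_vel': array([-8.82727523e-04, -9.10631446e-04, -2.60752119e-03,  1.30810864e-03,
        4.42206206e-04,  3.41833655e-05]), 'joint_torque': array([-9.84211256e-04, -4.58722723e+01, -4.18031466e+01, -1.54864624e-04,
        1.14567528e-02, -5.77542733e-05]), 'ee_pos': array([ 0.26022879, -0.54030111,  0.2301275 ]), 'tcp_rot': array([-3.14147271e+00,  2.00451774e-03, -1.12202293e+00]), 'wrist_force': array([-0.2761291 , -0.29309561, -0.0596787 ]), 'torque': array([ 0.0184085 , -0.04659538,  0.01994392]), 'gripper_width': 0.0855849082681595}
0.0187
scene {'intrinsics': array([[406.28173995,   0.        , 273.55166788],
       [  0.        , 406.28173995, 209.98526187],
       [  0.        ,   0.        ,   1.        ]]), 'R': array([[ 0.29402723,  0.95572881, -0.01142038],
       [ 0.51918876, -0.16973617, -0.83763516],
       [-0.80249051,  0.24035822, -0.54611071]]), 't': array([-0.13453561, -0.1358047 ,  1.70627766])}
top {'intri
[... 198 characters left out ...]
73,  0.01028764],
       [-0.99772938, -0.01522798, -0.0656064 ],
       [ 0.06575261, -0.00930749, -0.99779255]]), 't': array([-0.02484205,  0.44471361,  1.62400575])}
wrist {'intrinsics': array([[339.8528255 ,   0.        , 276.14651517],
       [  0.        , 339.8528255 , 207.01723859],
       [  0.        ,   0.        ,   1.        ]]), 'T_tool_cam': array([[ 9.99999975e-01,  2.21409294e-04, -4.10766847e-05,
         8.69756266e-04],
       [-1.99195345e-04,  9.54810601e-01,  2.97214868e-01,
        -7.69474777e-02],
       [ 1.05026588e-04, -2.97214852e-01,  9.54810620e-01,
        -1.42520150e-01],
       [ 0.00000000e+00,  0.00000000e+00,  0.00000000e+00,
         1.00000000e+00]])}
```

View pics/top0.png

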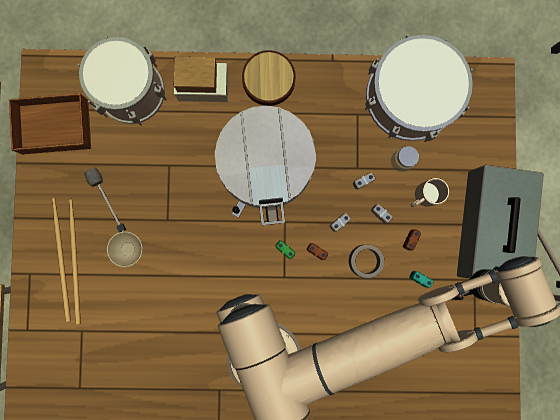

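View pics/scene0.png

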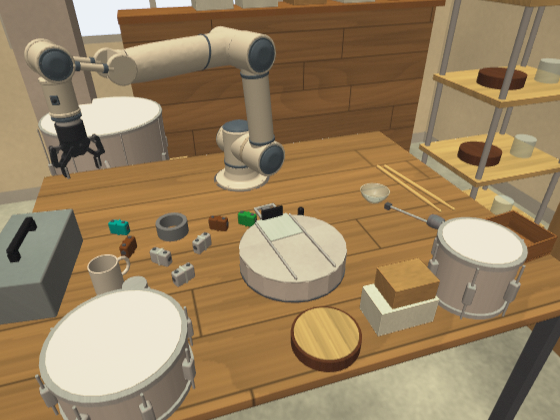

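```bash
python3 - <<'E'
import cv2
i=cv2.imread("pics/top0.png")
cv2.imwrite("pics/top0a.png",cv2.resize(i[0:260,60:330],None,fx=2.9,fy=2.3,interpolation=cv2.INTER_CUBIC))
E
cat > h.py <<'E'
from bench import r
import cv2, numpy as np
def cam(name,obs=None):
    c=r.camera_info(name); K=c["intrinsics"]
    if name=="wrist":
        o=obs or r.get_obs()
        from scipy.spatial.transform import Rotation as Ro
        T=np.eye(4); T[:3,:3]=Ro.from_euler("xyz",o["tcp_rot"]).as_matrix(); T[:3,3]=o["ee_pos"]
        M=np.linalg.inv(T@c["T_tool_cam"]); return K,M[:3,:3],M[:3,3]
    return K,c["R"],c["t"]
def onplane(C,u,v,z):
    K,R,t=C; d=R.T@np.linalg.inv(K)@np.array([u,v,1.]); o=-R.T@t
    return o+d*(z-o[2])/d[2]
def cloud(C,D):
    K,R,t=C; v,u=np.mgrid[0:D.shape[0],0:D.shape[1]]
    P=np.stack([(u-K[0,2])/K[0,0]*D,(v-K[1,2])/K[1,1]*D,D],-1)
    return (P-t)@R
def proj(C,X):
    K,R,t=C; p=K@(R@np.asarray(X,float)+t); return p[:2]/p[2]
E
python3 - <<'E'
from h import *
i=cv2.imread("pics/top0.png"); D=np.load("pics/top0.npy"); C=cam("top")
P=cloud(C,D)
# roof points
m=(P[...,2]>0.09)&(P[...,2]<0.112); m[:100]=0;m[215:]=0;m[:,:205]=0;m[:,325:]=0
q=P[m]; print(len(q),np.median(q[:,2]))
cs=[c for c in cv2.findContours(m.astype(np.uint8),cv2.RETR_EXTERNAL,cv2.CHAIN_APPROX_NONE)[0]]
c=max(cs,key=len)[:,0]
from scipy.optimize import least_squares
pts=np.array([onplane(C,u,v,0.098)[:2] for u,v in c if v<195])
s=least_squares(lambda x:np.hypot(pts[:,0]-x[0],pts[:,1]-x[1])-x[2],[0.6,0,0.15],loss="soft_l1",f_scale=0.002); print(s.x)
for n,(x0,x1,y0,y1) in dict(lugs=(330,440,165,290),mach=(205,330,100,260)).items():
    cv2.imwrite(f"pics/top0_{n}.png",cv2.resize(i[y0:y1,x0:x1],None,fx=4.5,fy=4.5,interpolation=cv2.INTER_CUBIC)[:600])
E
```

```text
7249 0.10468667150471755
[0.61928993 0.00474373 0.15053488]
```

Run:
```python
import cv2,numpy as np
i=cv2.imread("pics/scene0.png")
a=cv2.resize(i[195:300,90:330],None,fx=3.3,fy=3.3,interpolation=cv2.INTER_CUBIC)
cv2.imwrite("pics/scene0a.png",a)
```

```text
(no output)
```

View pics/top0_lugs.png

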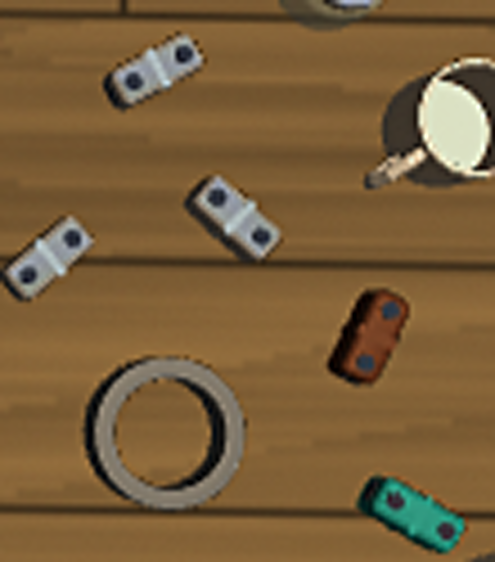

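View pics/top0_mach.png

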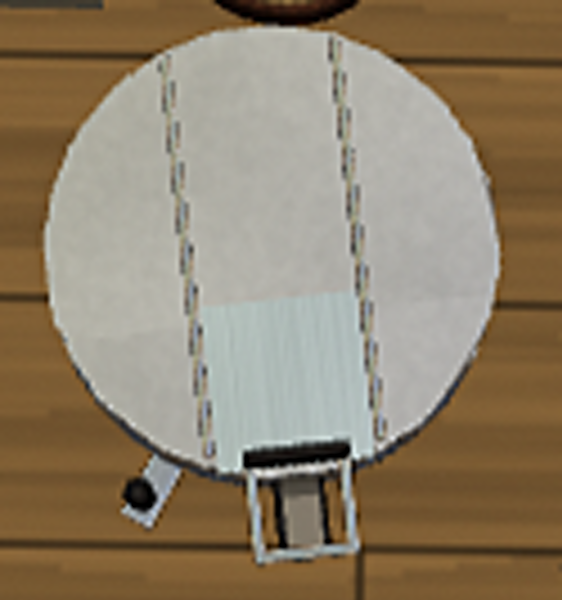

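View pics/scene0a.png

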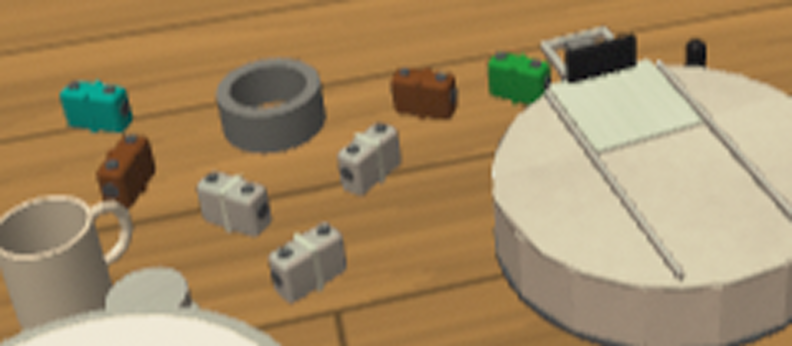

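Run:
```python
from h import *
C=cam("top")
f=lambda x,y,z: onplane(C,205+(x+.5)/4.5-.5,100+(y+.5)/4.5-.5,z)[:2]
ax=np.array([0.6193,0.0047])
for a,b in [((165,60),(210,450)),((333,40),(380,435))]:
    p,q=f(*a,.104),f(*b,.104); d=p-q; print("rail",p,q,np.arctan2(d[1],d[0]))
for n,x,y,z in [("hgrip",297,455,.145),("hook",304,510,.118),("lever",138,490,.114),("outerbar",306,553,.117)]:
    p=f(x,y,z); d=ax-p; print(n,p,np.hypot(*d),np.arctan2(d[1],d[0]))
D=np.load("pics/top0.npy");P=cloud(C,D)
im=cv2.imread("pics/top0.png")
# lugs: top faces
for n,u,v in [("A",364,181),("B",383,214),("C",340,222)]:
    sub=np.zeros(D.shape,bool); sub[v-16:v+17,u-16:u+17]=1
    m=sub&(P[...,2]>.036)&(P[...,2]<.055)
    k,l,s,_=cv2.connectedComponentsWithStats(m.astype(np.uint8)); 
    m=l==1+np.argmax(s[1:,4]); q=P[m][:,:2].astype(np.float32); (c,wh,a)=cv2.minAreaRect(q)
    e,vec=np.linalg.eigh(np.cov(q.T)); w=vec[:,1]
    print(n,len(q),q.mean(0),c,wh,"rect ang",a,"long axis deg",np.degrees(np.arctan2(w[1],w[0]))%180, np.median(P[m][:,2]))
```

```text
rail [0.74465383 0.07800878] [0.48321163 0.04343415] 0.13148283268427918
rail [ 0.76019766 -0.03419282] [ 0.49494037 -0.06897098] 0.13036743465799847
hgrip [ 0.47697883 -0.01388389] 0.14352935963364047 0.1298424907171084
hook [ 0.44339822 -0.01919547] 0.17751741062799592 0.13501901342011188
lever [0.45516854 0.08992984] 0.18494124431133716 -0.47895072253018145
outerbar [ 0.41527721 -0.02092417] 0.20562562597462644 0.12494042836286738
A 173 [ 0.55584097 -0.30470645] (0.5554509162902832, -0.3037981390953064) (0.027656251564621925, 0.06532855331897736) rect ang 28.203845977783203 long axis deg 119.74519247372561 0.04580575992564626
B 182 [ 0.45453745 -0.35951304] (0.4549051523208618, -0.36017343401908875) (0.06300628185272217, 0.029143301770091057) rect ang 49.53139877319336 long axis deg 47.66411006472531 0.04643721316838078
C 184 [ 0.42468074 -0.23089838] (0.42444828152656555, -0.23081718385219574) (0.028068039566278458, 0.06575316935777664) rect ang 40.04372787475586 long axis deg 130.33599868641622 0.04592592987266843
```

```bash
cat >> h.py <<'E'
AX=np.array([0.6193,0.0047]); PSI=0.1305
def mach(mx,my): # machine coords -> world
    c,s=np.cos(PSI),np.sin(PSI); return AX+np.array([c*mx-s*my,s*mx+c*my])
def tomach(p):
    c,s=np.cos(PSI),np.sin(PSI); d=np.asarray(p)[:2]-AX; return np.array([c*d[0]+s*d[1],-s*d[0]+c*d[1]])
from scipy.spatial.transform import Rotation as Ro
def plan(*targets,o=None):
    """targets: (x,y,z,yawdeg) -> tool shifts from current pose"""
    o=o or r.get_obs(); R=Ro.from_euler("xyz",o["tcp_rot"]).as_matrix()
    y0=np.degrees(np.arctan2(R[1,0],R[0,0]))
    for x,y,z,yaw in targets:
        d=R.T@(np.array([x,y,z])-o["ee_pos"])*1000
        print("shift",np.round(d,1),"spin",round((y0-yaw+180)%360-180,1))
def st():
    o=r.get_obs(); print(round(o["time"],2),np.round(o["ee_pos"],4),np.round(np.degrees(o["tcp_rot"]),1),"F",np.round(o["wrist_force"],1),"w",round(o["gripper_width"],4),"mach",np.round(tomach(o["ee_pos"]),4)); return o
E
python3 - <<'E'
from h import *
st(); h=mach(-.180,0); print(h)
plan((*h,.2301,-82.5),(*h,.15,-82.5))
E
```

```text
0.15 [ 0.2603 -0.5404  0.2304] [-1.80e+02  1.00e-01 -6.43e+01] F [ 0.7 -0.4  0.7] w 0.0854 mach [-0.4269 -0.4937]
[ 0.44083055 -0.01872338]
shift [-391.6 -389.     0.9] spin 18.2
shift [-391.5 -389.    81. ] spin 18.2
```

drive_tool(
  motion=[
    {"translation": [-392,-389,0],"spin": 18.2,"fingers": 0},
    {"translation": [-392,-389,0],"spin": 18.2,"fingers": 0},
    {"translation": [-392,-389,0],"spin": 18.2,"fingers": 0},
    {"translation": [-392,-389,0],"spin": 18.2,"fingers": 0},
    {"translation": [-392,-389,0],"spin": 18.2,"fingers": 0},
    {"translation": [-392,-389,0],"spin": 18.2,"fingers": 0},
    {"translation": [-392,-389,0],"spin": 18.2,"fingers": 0},
    {"translation": [-392,-389,0],"spin": 18.2,"fingers": 0},
    {"translation": [-392,-389,0],"spin": 18.2,"fingers": 0},
    {"translation": [-392,-389,0],"spin": 18.2,"fingers": 0},
  ],
)

```text
time: 0.98
ee_pos: [0.3964, -0.1448, 0.2312]
tcp_rot: [-3.141, -0.0, -1.44]
wrist_force: [1.8, -0.6, -0.2]
gripper_width: 0.0002
```

Run:
```python
from h import *
st(); h=mach(-.180,0)
plan((*h,.2301,-82.5),(*h,.15,-82.5))
```

```text
0.98 [ 0.3964 -0.1448  0.2312] [-180.    -0.   -82.5] F [ 1.8 -0.6 -0.2] w 0.0002 mach [-0.2404 -0.1193]
shift [-119.2  -60.4    1.1] spin -0.0
shift [-119.3  -60.4   81.2] spin -0.0
```

drive_tool(
  motion=[
    {"translation": [-119.2,-60.4,1],"spin": 0,"fingers": 0},
    {"translation": [-119.2,-60.4,1],"spin": 0,"fingers": 0},
    {"translation": [-119.2,-60.4,1],"spin": 0,"fingers": 0},
    {"translation": [-119.2,-60.4,1],"spin": 0,"fingers": 0},
    {"translation": [-119.2,-60.4,81],"spin": 0,"fingers": 0},
    {"translation": [-119.2,-60.4,81],"spin": 0,"fingers": 0},
    {"translation": [-119.2,-60.4,81],"spin": 0,"fingers": 0},
  ],
)

```text
time: 1.57
ee_pos: [0.4357, -0.02, 0.1399]
tcp_rot: [3.125, 0.004, -1.439]
wrist_force: [-0.8, 0.4, -2.7]
gripper_width: 0.0002
```

Run:
```python
from h import *
o=st(); i,d=r.get_image("wrist"); C=cam("wrist",o)
cv2.imwrite("pics/w1.png",i)
i2,d2=r.get_image("top"); cv2.imwrite("pics/top1.png",i2)
h=mach(-.18,0)
for p in [(*h,.118),(*mach(-.205,0),.117),(*mach(-.142,0),.145)]: print(proj(C,p))
plan((*h,.150,-82.5),(*h,.104,-82.5))
```

```text
1.57 [ 0.4357 -0.02    0.1399] [179.    0.2 -82.4] F [-0.8  0.4 -2.7] w 0.0002 mach [-0.1852 -0.0006]
[274.28268003 244.21572175]
[274.29526264 285.05908782]
[273.67158885 187.36714335]
shift [-2.  -1.5 -0.8] spin -0.0
shift [-2.  -1.7 45.2] spin -0.0
```

View pics/w1.png

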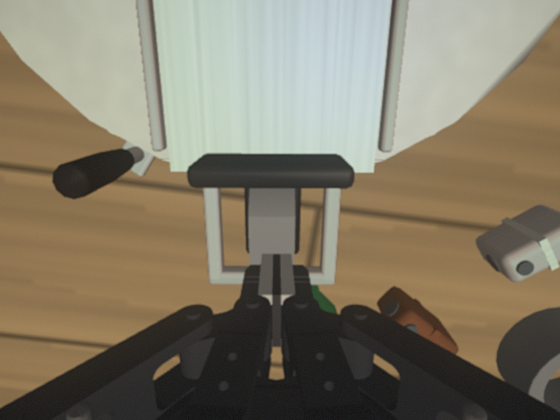

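View pics/top1.png

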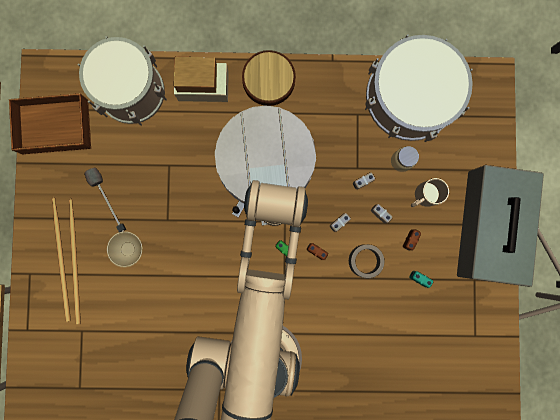

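Run:
```python
from h import *
o=st(); i,d=r.get_image("wrist"); C=cam("wrist",o)
cv2.imwrite("pics/w2.png",cv2.resize(i[130:320,150:410],None,fx=3,fy=3,interpolation=cv2.INTER_CUBIC))
h=mach(-.18,0)
for p in [(*h,.118),(*mach(-.201,0),.117),(*mach(-.209,0),.117),(*mach(-.137,0),.145),(*mach(-.147,0),.145)]: print((proj(C,p)-[150,130])*3)
plan((*h,.150,-82.5),(*h,.104,-82.5)); st()
```

```text
1.67 [ 0.4396 -0.0209  0.1493] [179.8   0.  -82.5] F [-0.2  0.2  0.9] w 0.0002 mach [-0.1815 -0.002 ]
[364.92201566 341.82248217]
[365.37461636 440.49900492]
[365.51252071 477.22673106]
[361.37790914 146.49133063]
[361.6802947  211.83696381]
shift [-2.5 -0.   2.1] spin -0.0
shift [-2.5  0.  48.1] spin -0.0
1.72 [ 0.4411 -0.0212  0.1521] [-179.9   -0.   -82.5] F [-0.1 -0.4  0.1] w -0.0002 mach [-0.18   -0.0025]
```

View pics/w2.png

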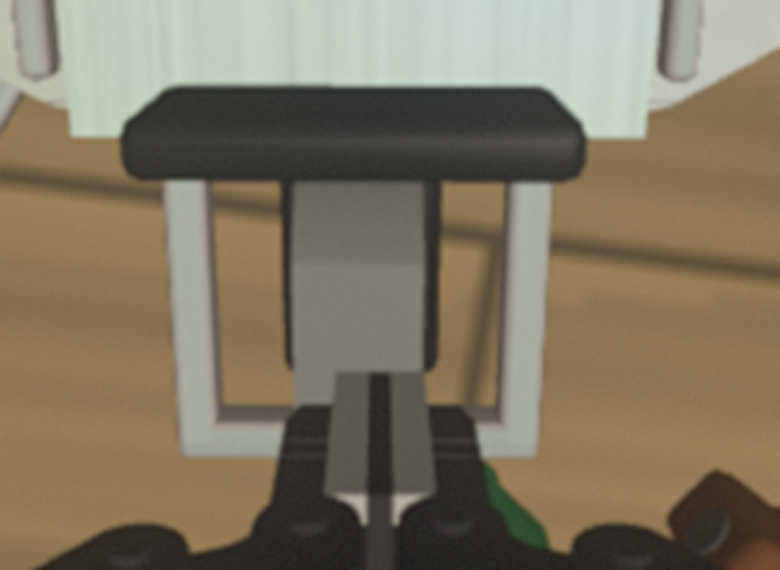

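Run:
```python
from h import *
o=st(); i,d=r.get_image("wrist"); C=cam("wrist",o)
cv2.imwrite("pics/w3.png",cv2.resize(i[130:320,150:410],None,fx=3,fy=3,interpolation=cv2.INTER_CUBIC))
for p in [(*mach(-.201,0),.117),(*mach(-.209,0),.117),(*mach(-.137,0),.145),(*mach(-.147,0),.145)]: print((proj(C,p)-[150,130])*3)
P=cloud(C,d)
for u,v in [(215,230),(325,230),(220,277),(320,277),(273,235),(273,167)]: print(u,v,np.round(P[v,u],4),np.round(tomach(P[v,u]),4))
```

```text
1.72 [ 0.4411 -0.0212  0.1521] [-179.9   -0.   -82.5] F [-0.1 -0.4  0.1] w -0.0002 mach [-0.18   -0.0025]
[362.89540129 441.14303354]
[363.07027    477.41044072]
[358.38282777 151.82909665]
[358.75025648 215.76131709]
215 230 [0.4453 0.0132 0.1174] [-0.1714  0.0311]
325 230 [ 0.4533 -0.0476  0.1175] [-0.1714 -0.0303]
220 277 [0.4165 0.008  0.1176] [-0.2006  0.0297]
320 277 [ 0.4237 -0.0499  0.1168] [-0.2011 -0.0287]
273 235 [ 0.447  -0.0192  0.1186] [-0.1739 -0.0013]
273 167 [ 0.4873 -0.0141  0.1315] [-0.1333 -0.0015]
```

View pics/w3.png

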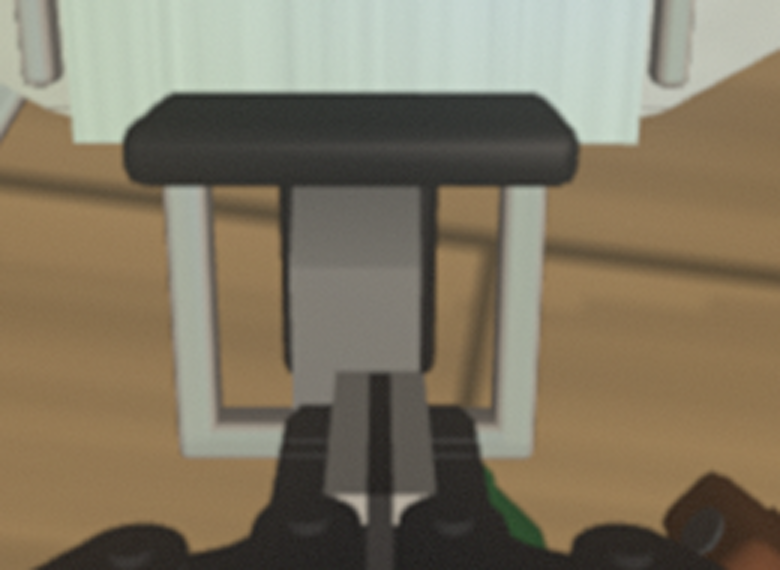

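drive_tool(
  motion=[
    {"translation": [-2,-2,20],"spin": 0,"fingers": 0},
    {"translation": [-2,-2,30],"spin": 0,"fingers": 0},
    {"translation": [-2,-2,38],"spin": 0,"fingers": 0},
    {"translation": [-2,-2,44],"spin": 0,"fingers": 0},
    {"translation": [-2,-2,50],"spin": 0,"fingers": 0},
    {"translation": [-2,-2,50],"spin": 0,"fingers": 0},
    {"translation": [-2,-2,50],"spin": 0,"fingers": 0},
  ],
)

```text
time: 2.35
ee_pos: [0.4438, -0.0189, 0.1019]
tcp_rot: [-3.138, -0.001, -1.44]
wrist_force: [3.3, -0.6, 1.1]
gripper_width: -0.0002
```

Run:
```python
from h import *
o=st(); i,d=r.get_image("wrist"); C=cam("wrist",o)
cv2.imwrite("pics/w4.png",i); st()
```

```text
2.35 [ 0.4438 -0.0189  0.1019] [-1.798e+02 -1.000e-01 -8.250e+01] F [ 3.3 -0.6  1.1] w -0.0002 mach [-0.1771 -0.0005]
2.4 [ 0.4438 -0.0189  0.1019] [-1.798e+02 -1.000e-01 -8.250e+01] F [ 4.  -1.7  2.8] w -0.0002 mach [-0.1771 -0.0005]
```

View pics/w4.png

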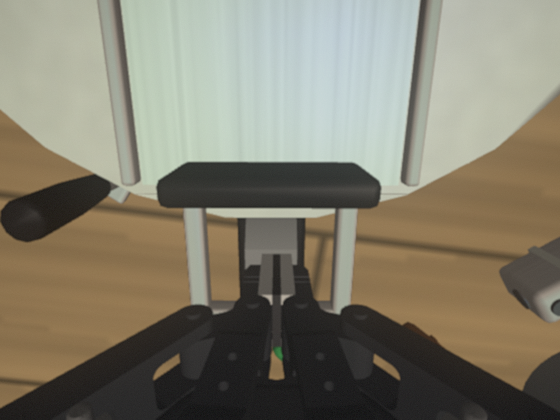

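drive_tool(
  motion=[
    {"translation": [0,0,-20],"spin": 0,"fingers": 0},
    {"translation": [0,0,-50],"spin": 0,"fingers": 0},
    {"translation": [0,0,-80],"spin": 0,"fingers": 0},
    {"translation": [0,0,-110],"spin": 0,"fingers": 0},
    {"translation": [0,0,-110],"spin": 0,"fingers": 0},
    {"translation": [0,0,-110],"spin": 0,"fingers": 0},
    {"translation": [0,0,-110],"spin": 0,"fingers": 0},
  ],
)

```text
time: 2.98
ee_pos: [0.4422, -0.0185, 0.2097]
tcp_rot: [3.14, 0.0, -1.44]
wrist_force: [1.0, 1.2, -0.2]
gripper_width: 0.0002
```

Run:
```python
from h import *
o=st(); i,d=r.get_image("wrist"); C=cam("wrist",o)
cv2.imwrite("pics/w5.png",i)
pre=0.0
a=lambda deg,rr=.185: mach(rr*np.cos(np.radians(deg)),rr*np.sin(np.radians(deg)))
for z in (.114,.08): print("grip px",proj(C,(*a(145),z)))
# approach start: 22 mm ccw of grip
for deg in (160,155,150,140,130,120,110,100,90,80,75): print(deg,a(deg))
```

```text
2.98 [ 0.4422 -0.0185  0.2097] [179.9   0.  -82.5] F [ 1.   1.2 -0.2] w 0.0002 mach [-1.787e-01  1.000e-04]
grip px [126.77210143 174.46709778]
grip px [144.43931009 165.76192129]
160 [0.43870126 0.04481352]
155 [0.44288461 0.06040109]
150 [0.4484106  0.07556474]
140 [0.46331232 0.10416278]
130 [0.48295366 0.1297387 ]
120 [0.50673781 0.15151537]
110 [0.5339421  0.16883113]
100 [0.56373995 0.18115986]
90 [0.59522597 0.18812694]
80 [0.62744346 0.18952068]
75 [0.64352065 0.18810763]
```

View pics/w5.png

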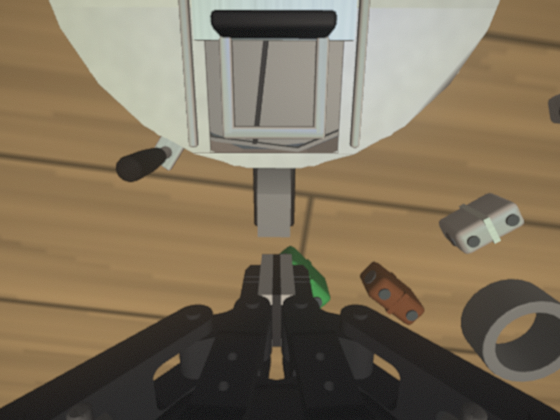

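```bash
cat >> h.py <<'E'
def arc(deg,rr=.185): return mach(rr*np.cos(np.radians(deg)),rr*np.sin(np.radians(deg)))
def arcplan(degs,z=.075):
    plan(*[(*arc(d),z,d+np.degrees(PSI)-180) for d in degs])
E
python3 - <<'E'
from h import *
st(); plan((*arc(160),.20,-12.5),(*arc(160),.075,-12.5))
E
```

```text
3.03 [ 0.4419 -0.0184  0.2089] [179.9   0.  -82.5] F [ 0.7  0.2 -0. ] w 0.0004 mach [-1.789e-01  1.000e-04]
shift [-63.1  -5.1   8.9] spin -70.0
shift [-63.   -5.4 133.9] spin -70.0
```

drive_tool(
  motion=[
    {"translation": [-63,-5,10],"spin": -70,"fingers": 0},
    {"translation": [-63,-5,10],"spin": -70,"fingers": 0},
    {"translation": [-63,-5,10],"spin": -70,"fingers": 0},
    {"translation": [-63,-5,10],"spin": -70,"fingers": 0},
    {"translation": [-63,-5,10],"spin": -70,"fingers": 0},
    {"translation": [-63,-5,40],"spin": -70,"fingers": 0},
    {"translation": [-63,-5,70],"spin": -70,"fingers": 0},
    {"translation": [-63,-5,100],"spin": -70,"fingers": 0},
    {"translation": [-63,-5,125],"spin": -70,"fingers": 0},
    {"translation": [-63,-5,134],"spin": -70,"fingers": 0},
  ],
)

```text
time: 3.87
ee_pos: [0.4356, 0.0446, 0.0697]
tcp_rot: [3.139, 0.01, -0.212]
wrist_force: [0.0, -0.0, 0.0]
gripper_width: 0.0
```

Run:
```python
from h import *
o=st(); i,d=r.get_image("wrist"); cv2.imwrite("pics/w6.png",i)
o=st();arcplan(range(155,105,-5))
```

```text
3.87 [0.4356 0.0446 0.0697] [179.9   0.6 -12.1] F [ 0. -0.  0.] w 0.0 mach [-0.177   0.0634]
3.92 [0.4354 0.0445 0.0694] [179.9   0.6 -11.9] F [-1.1 -0.1 -1.7] w -0.0002 mach [-0.1771  0.0634]
shift [  4.  -17.1  -5.7] spin 5.6
shift [  6.3 -33.   -5.8] spin 10.6
shift [  9.9 -48.8  -5.8] spin 15.6
shift [ 14.9 -64.1  -5.9] spin 20.6
shift [ 21.3 -78.9  -6. ] spin 25.6
shift [ 28.9 -93.2  -6.1] spin 30.6
shift [  37.7 -106.7   -6.3] spin 35.6
shift [  47.7 -119.4   -6.4] spin 40.6
shift [  58.7 -131.1   -6.6] spin 45.6
shift [  70.7 -141.9   -6.7] spin 50.6
```

View pics/w6.png

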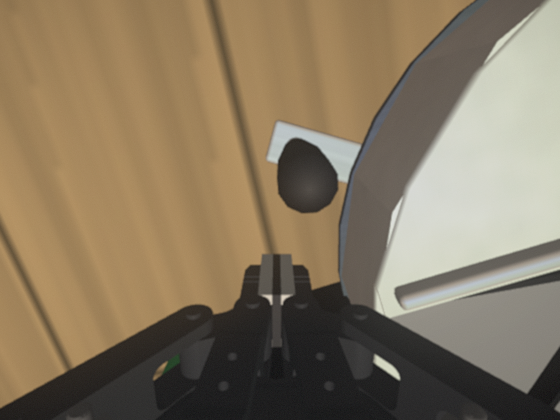

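drive_tool(
  motion=[
    {"translation": [4,-17,-5],"spin": 5.6,"fingers": 0},
    {"translation": [6,-33,-5],"spin": 10.6,"fingers": 0},
    {"translation": [10,-49,-5],"spin": 15.6,"fingers": 0},
    {"translation": [15,-64,-5],"spin": 20.6,"fingers": 0},
    {"translation": [21,-79,-5],"spin": 25.6,"fingers": 0},
    {"translation": [29,-93,-5],"spin": 30.6,"fingers": 0},
    {"translation": [38,-107,-5],"spin": 35.6,"fingers": 0},
    {"translation": [48,-119,-6],"spin": 40.6,"fingers": 0},
    {"translation": [59,-131,-6],"spin": 45.6,"fingers": 0},
    {"translation": [71,-142,-6],"spin": 50.6,"fingers": 0},
  ],
)

```text
time: 4.75
ee_pos: [0.5373, 0.1681, 0.0807]
tcp_rot: [3.135, 0.001, -1.107]
wrist_force: [-11.1, -4.7, 2.5]
gripper_width: 0.0
```

Run:
```python
from h import *
o=st();m=tomach(o["ee_pos"]);print(np.degrees(np.arctan2(m[1],m[0])),np.hypot(*m))
arcplan([107,103,99,95,93,91,90,89,88,87,86])
```

```text
4.75 [0.5373 0.1681 0.0807] [ 1.796e+02  1.000e-01 -6.340e+01] F [-11.1  -4.7   2.5] w 0.0 mach [-0.06    0.1727]
109.16600217605578 0.1827911729165888
shift [-2.1 -7.   5.6] spin 2.1
shift [ -1.2 -19.9   5.5] spin 6.1
shift [  0.7 -32.7   5.5] spin 10.1
shift [  3.4 -45.3   5.4] spin 14.1
shift [  5.  -51.6   5.3] spin 16.1
shift [  6.9 -57.7   5.3] spin 18.1
shift [  8.  -60.8   5.3] spin 19.1
shift [  9.  -63.8   5.2] spin 20.1
shift [ 10.2 -66.9   5.2] spin 21.1
shift [ 11.4 -69.9   5.2] spin 22.1
shift [ 12.6 -72.8   5.2] spin 23.1
```

drive_tool(
  motion=[
    {"translation": [-2,-7,3],"spin": 2,"fingers": 0},
    {"translation": [-1,-20,4],"spin": 6,"fingers": 0},
    {"translation": [1,-33,4],"spin": 10,"fingers": 0},
    {"translation": [3.4,-45,4],"spin": 14,"fingers": 0},
    {"translation": [5,-51.6,4],"spin": 16,"fingers": 0},
    {"translation": [7,-57.7,4],"spin": 18,"fingers": 0},
    {"translation": [7,-57.7,4],"spin": 18,"fingers": 0},
  ],
)

```text
time: 5.33
ee_pos: [0.5929, 0.1875, 0.0773]
tcp_rot: [3.137, -0.0, -1.419]
wrist_force: [-5.0, -0.3, 2.3]
gripper_width: 0.0001
```

Run:
```python
from h import *
o=st();m=tomach(o["ee_pos"]);print(np.degrees(np.arctan2(m[1],m[0])),np.hypot(*m))
i,d=r.get_image("top"); cv2.imwrite("pics/top2.png",cv2.resize(i[80:260,180:350],None,fx=3.3,fy=3.3))
arcplan([90,89,88,87,86,85,84])
```

```text
5.33 [0.5929 0.1875 0.0773] [179.7  -0.  -81.3] F [-5.  -0.3  2.3] w 0.0001 mach [-0.0024  0.1847]
90.74245264038343 0.18472286191922424
shift [-0.2 -2.6  2.4] spin 1.3
shift [-0.1 -5.9  2.3] spin 2.3
shift [ 0.  -9.1  2.3] spin 3.3
shift [  0.2 -12.3   2.3] spin 4.3
shift [  0.5 -15.5   2.3] spin 5.3
shift [  0.8 -18.8   2.3] spin 6.3
shift [  1.2 -22.    2.3] spin 7.3
```

View pics/top2.png

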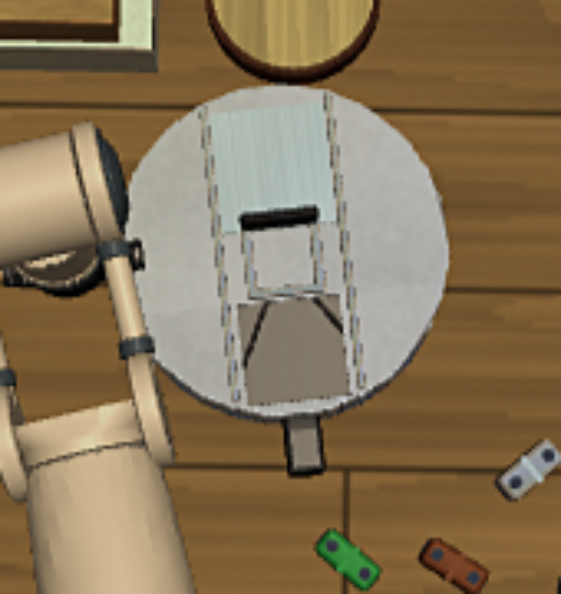

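drive_tool(
  motion=[
    {"translation": [0,-3,2],"spin": 1.3,"fingers": 0},
    {"translation": [0,-6,2],"spin": 2.3,"fingers": 0},
    {"translation": [0,-9,2],"spin": 3.3,"fingers": 0},
    {"translation": [0,-9,2],"spin": 3.3,"fingers": 0},
  ],
)

```text
time: 5.72
ee_pos: [0.6013, 0.1888, 0.0758]
tcp_rot: [3.138, -0.001, -1.475]
wrist_force: [-6.0, -1.4, 4.2]
gripper_width: -0.0001
```

Run:
```python
from h import *
o=st();m=tomach(o["ee_pos"]);print(np.degrees(np.arctan2(m[1],m[0])),np.hypot(*m))
```

```text
5.72 [0.6013 0.1888 0.0758] [179.8  -0.  -84.5] F [-6.  -1.4  4.2] w -0.0001 mach [0.0061 0.1849]
88.10841466088236 0.18501337087930353
```

drive_tool(
  motion=[
    {"translation": [0,-2,0],"spin": 0.6,"fingers": 0},
    {"translation": [0,-4,0],"spin": 1.2,"fingers": 0},
    {"translation": [0,-4,0],"spin": 1.2,"fingers": 0},
  ],
)

```text
time: 5.97
ee_pos: [0.6049, 0.1892, 0.0758]
tcp_rot: [3.137, -0.001, -1.495]
wrist_force: [-6.4, -2.4, 3.8]
gripper_width: -0.0
```

drive_tool(
  motion=[
    {"translation": [0,-1.5,0],"spin": 0.5,"fingers": 0},
    {"translation": [0,-3,0],"spin": 1,"fingers": 0},
    {"translation": [0,-3,0],"spin": 1,"fingers": 0},
  ],
)

```text
time: 6.22
ee_pos: [0.6056, 0.1894, 0.0758]
tcp_rot: [3.132, -0.001, -1.512]
wrist_force: [-16.9, -3.0, 8.1]
gripper_width: -0.0003
```

Run:
```python
from h import *
o=st();m=tomach(o["ee_pos"]);print(np.degrees(np.arctan2(m[1],m[0])),np.hypot(*m))
i,d=r.get_image("top"); cv2.imwrite("pics/top3.png",cv2.resize(i[80:260,180:350],None,fx=3.3,fy=3.3))
st()
```

```text
6.22 [0.6056 0.1894 0.0758] [ 1.794e+02 -1.000e-01 -8.670e+01] F [-16.9  -3.    8.1] w -0.0003 mach [0.0105 0.1849]
86.75789007603049 0.18520135072813562
6.27 [0.6056 0.1894 0.0758] [ 1.794e+02 -1.000e-01 -8.660e+01] F [-17.9  -2.9   7.8] w 0.0003 mach [0.0105 0.1849]
```

View pics/top3.png

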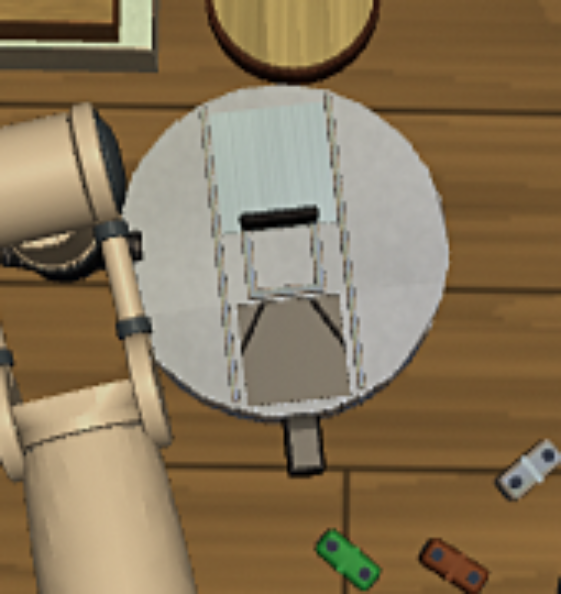

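drive_tool(
  motion=[
    {"translation": [0,5,0],"spin": 0,"fingers": 0},
    {"translation": [0,5,-40],"spin": 0,"fingers": 0},
    {"translation": [0,5,-80],"spin": 0,"fingers": 0},
    {"translation": [0,5,-120],"spin": 0,"fingers": 0},
    {"translation": [0,5,-130],"spin": 0,"fingers": 20},
  ],
)

```text
time: 6.68
ee_pos: [0.6061, 0.1899, 0.2144]
tcp_rot: [-3.131, 0.002, -1.512]
wrist_force: [0.4, 0.3, 1.8]
gripper_width: 0.011
```

```bash
cat >> h.py <<'E'
def lugs(name="top"):
    o=r.get_obs(); im,D=r.get_image(name); C=cam(name,o); P=cloud(C,D)
    hsv=cv2.cvtColor(im,cv2.COLOR_BGR2HSV)
    z=P[...,2]; m=(z>.036)&(z<.055)&(D>0)&(P[...,0]>.3)&(P[...,0]<.75)&(P[...,1]>-.6)&(P[...,1]<.5)
    n,l,s,c=cv2.connectedComponentsWithStats(m.astype(np.uint8),connectivity=4)
    for k in range(1,n):
        q=P[l==k][:,:2].astype(np.float32)
        if len(q)<60: continue
        (cc,wh,a)=cv2.minAreaRect(q)
        if not(.05<max(wh)<.08 and .02<min(wh)<.04): continue
        w=np.linalg.eigh(np.cov(q.T))[1][:,1]
        print(name,"px",np.round(c[k]),"xy",np.round(q.mean(0),4),np.round(cc,4),"wh",np.round(wh,3),"long",round(np.degrees(np.arctan2(w[1],w[0]))%180,1),"rect",round(a if wh[0]>wh[1] else a+90,1),"sat",np.median(hsv[l==k][:,1]))
    return im
E
python3 - <<'E'
from h import *
im=lugs(); cv2.imwrite("pics/top4.png",im)
o=st(); plan((.5558,-.3047,.20,-150.3),(.5558,-.3047,.20,29.7))
E
```

```text
top px [364. 180.] xy [ 0.5562 -0.3046] [ 0.5561 -0.3047] wh [0.028 0.064] long 119.0 rect 120.5 sat 27.0
top px [382. 213.] xy [ 0.4539 -0.3601] [ 0.4542 -0.361 ] wh [0.062 0.029] long 47.9 rect 50.7 sat 26.0
top px [340. 222.] xy [ 0.4247 -0.2307] [ 0.425  -0.2312] wh [0.027 0.064] long 130.8 rect 130.8 sat 26.0
top px [413. 239.] xy [ 0.3735 -0.4543] [ 0.3736 -0.4551] wh [0.03  0.064] long 153.6 rect 156.7 sat 180.0
top px [285. 249.] xy [ 0.3383 -0.0607] [ 0.3381 -0.0611] wh [0.066 0.028] long 51.2 rect 51.1 sat 158.0
top px [318. 251.] xy [ 0.3328 -0.161 ] [ 0.3329 -0.1612] wh [0.065 0.028] long 58.6 rect 57.9 sat 181.0
6.73 [0.6064 0.19   0.2143] [-1.794e+02  1.000e-01 -8.660e+01] F [-0.7 -0.1  1. ] w 0.0183 mach [0.0113 0.1854]
shift [490.9  79.6  12.4] spin 63.7
shift [490.9  79.6  12.4] spin -116.3
```

View pics/top4.png

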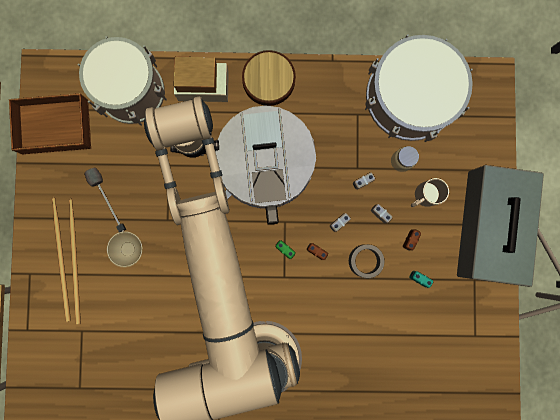

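drive_tool(
  motion=[
    {"translation": [491,80,5],"spin": 63.7,"fingers": 55},
    {"translation": [491,80,5],"spin": 63.7,"fingers": 55},
    {"translation": [491,80,5],"spin": 63.7,"fingers": 55},
    {"translation": [491,80,5],"spin": 63.7,"fingers": 55},
    {"translation": [491,80,5],"spin": 63.7,"fingers": 55},
    {"translation": [491,80,5],"spin": 63.7,"fingers": 55},
    {"translation": [491,80,5],"spin": 63.7,"fingers": 55},
    {"translation": [491,80,5],"spin": 63.7,"fingers": 55},
    {"translation": [491,80,5],"spin": 63.7,"fingers": 55},
    {"translation": [491,80,5],"spin": 63.7,"fingers": 55},
  ],
)

```text
time: 7.57
ee_pos: [0.5614, -0.2268, 0.2011]
tcp_rot: [3.141, -0.0, -2.63]
wrist_force: [0.5, 0.7, 0.4]
gripper_width: 0.0554
```

Run:
```python
from h import *
o=st(); print(o["joint_pos"]);plan((.5560,-.3047,.16,-150.3),(.5560,-.3047,.20,-150.3))
```

```text
7.57 [ 0.5614 -0.2268  0.2011] [ 180.    -0.  -150.7] F [0.5 0.7 0.4] w 0.0554 mach [-0.0876 -0.222 ]
[-4.40173748e-01  1.02546173e-01  1.27176066e+00  5.97627561e-05
  1.76817518e+00  2.18991177e+00]
shift [ 42.8 -65.3  41.1] spin -0.4
shift [ 42.8 -65.3   1.1] spin -0.4
```

drive_tool(
  motion=[
    {"translation": [42.8,-65.3,1],"spin": -0.4,"fingers": 55},
    {"translation": [42.8,-65.3,20],"spin": -0.4,"fingers": 55},
    {"translation": [42.8,-65.3,41],"spin": -0.4,"fingers": 55},
    {"translation": [42.8,-65.3,41],"spin": -0.4,"fingers": 55},
    {"translation": [42.8,-65.3,41],"spin": -0.4,"fingers": 55},
    {"translation": [42.8,-65.3,41],"spin": -0.4,"fingers": 55},
  ],
)

```text
time: 8.07
ee_pos: [0.5578, -0.3019, 0.1617]
tcp_rot: [3.142, 0.0, -2.615]
wrist_force: [-0.1, 0.1, 1.0]
gripper_width: 0.055
```

Run:
```python
from h import *
o=st(); im=lugs("wrist"); cv2.imwrite("pics/w7.png",im);plan((.5560,-.3047,.02,-150.3))
```

```text
8.07 [ 0.5578 -0.3019  0.1617] [ 180.     0.  -149.8] F [-0.1  0.1  1. ] w 0.055 mach [-0.1009 -0.296 ]
wrist px [277. 196.] xy [ 0.5606 -0.3065] [ 0.5593 -0.3046] wh [0.028 0.063] long 119.2 rect 119.4 sat 22.0
wrist px [421. 200.] xy [ 0.4602 -0.3607] [ 0.4575 -0.3598] wh [0.063 0.029] long 48.8 rect 47.6 sat 23.0
shift [  3.5  -1.1 142.7] spin 0.5
```

View pics/w7.png

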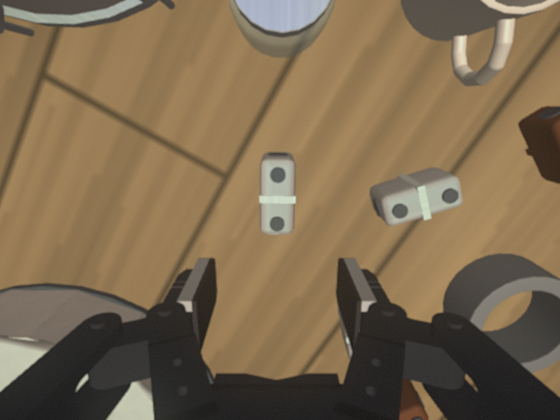

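Run:
```python
from h import *
st();plan((.5578,-.3047,.010,-150.5))
```

```text
8.12 [ 0.5582 -0.3019  0.1627] [-1.799e+02  1.000e-01 -1.498e+02] F [ 0.   0.  -0.1] w 0.0547 mach [-0.1005 -0.296 ]
shift [  1.9  -2.  152.7] spin 0.7
```

drive_tool(
  motion=[
    {"translation": [2,-2,40],"spin": 0.7,"fingers": 55},
    {"translation": [2,-2,80],"spin": 0.7,"fingers": 55},
    {"translation": [2,-2,115],"spin": 0.7,"fingers": 55},
    {"translation": [2,-2,140],"spin": 0.7,"fingers": 55},
    {"translation": [2,-2,152],"spin": 0.7,"fingers": 55},
    {"translation": [2,-2,152],"spin": 0.7,"fingers": 55},
    {"translation": [2,-2,152],"spin": 0.7,"fingers": 15},
    {"translation": [2,-2,152],"spin": 0.7,"fingers": 15},
    {"translation": [2,-2,152],"spin": 0.7,"fingers": 15},
    {"translation": [2,-2,152],"spin": 0.7,"fingers": 15},
  ],
  force=50,
)

```text
time: 8.95
ee_pos: [0.5587, -0.3065, 0.0129]
tcp_rot: [-3.136, 0.003, -2.628]
wrist_force: [1.0, 0.5, 7.0]
gripper_width: 0.0273
```

drive_tool(
  motion=[
    {"translation": [0,0,0],"spin": 0,"fingers": 15},
    {"translation": [0,0,-40],"spin": 0,"fingers": 15},
    {"translation": [0,0,-80],"spin": 0,"fingers": 15},
    {"translation": [0,0,-120],"spin": 0,"fingers": 15},
    {"translation": [0,0,-160],"spin": 0,"fingers": 15},
    {"translation": [0,0,-165],"spin": 0,"fingers": 15},
  ],
)

```text
time: 9.45
ee_pos: [0.5592, -0.3072, 0.1857]
tcp_rot: [-3.128, 0.007, -2.628]
wrist_force: [0.9, 0.2, 1.2]
gripper_width: 0.0272
```

Run:
```python
from h import *
o=st(); im,_=r.get_image("wrist"); cv2.imwrite("pics/w8.png",im);ls=mach(-.092,0);print(ls);plan((*ls,.18,-82.5))
```

```text
9.45 [ 0.5592 -0.3072  0.1857] [-179.2    0.4 -150.6] F [0.9 0.2 1.2] w 0.0272 mach [-0.1002 -0.3014]
[ 0.52808228 -0.00727195]
shift [-120.3  276.4    0.7] spin -68.1
```

View pics/w8.png

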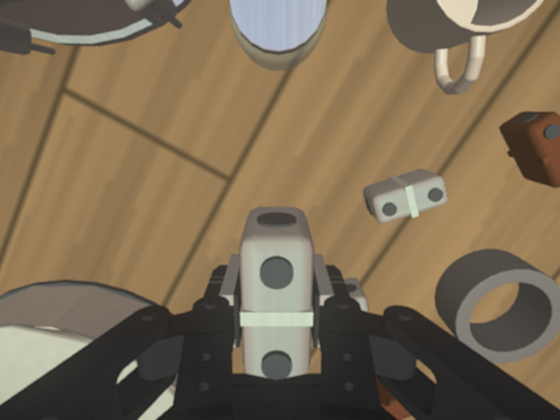

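drive_tool(
  motion=[
    {"translation": [-120,276,0],"spin": -68,"fingers": 15},
    {"translation": [-120,276,0],"spin": -68,"fingers": 15},
    {"translation": [-120,276,0],"spin": -68,"fingers": 15},
    {"translation": [-120,276,0],"spin": -68,"fingers": 15},
    {"translation": [-120,276,0],"spin": -68,"fingers": 15},
    {"translation": [-120,276,0],"spin": -68,"fingers": 15},
    {"translation": [-120,276,0],"spin": -68,"fingers": 15},
    {"translation": [-120,276,0],"spin": -68,"fingers": 15},
    {"translation": [-120,276,0],"spin": -68,"fingers": 15},
    {"translation": [-120,276,0],"spin": -68,"fingers": 15},
  ],
)

```text
time: 10.33
ee_pos: [0.5251, -0.0048, 0.173]
tcp_rot: [3.14, 0.0, -1.432]
wrist_force: [-0.5, -0.5, -1.4]
gripper_width: 0.0272
```

Run:
```python
from h import *
o=st(); im,_=r.get_image("wrist"); cv2.imwrite("pics/w9.png",im);im,_=r.get_image("scene"); cv2.imwrite("pics/s9.png",cv2.resize(im[60:300,160:400],None,fx=2.5,fy=2.5))
ls=mach(-.091,0);plan((*ls,.12,-82.5),(*ls,.0545,-82.5)); st()
C=cam("wrist",o)
for mx,my in [(-.14,.047),(-.14,-.047),(-.046,.047),(-.046,-.047)]: print(np.round(proj(C,(*mach(mx,my),.1))))
```

```text
10.33 [ 0.5251 -0.0048  0.173 ] [179.9   0.  -82.1] F [-0.5 -0.5 -1.4] w 0.0272 mach [-0.0946  0.0028]
shift [ 1.8 -3.7 53. ] spin -0.0
shift [  1.8  -3.8 118.5] spin -0.0
10.43 [ 0.5253 -0.0058  0.173 ] [179.9   0.  -82.5] F [ 0.7 -0.7 -1.3] w 0.0275 mach [-0.0946  0.0018]
[213. 281.]
[345. 282.]
[206. 148.]
[355. 149.]
```

View pics/w9.png

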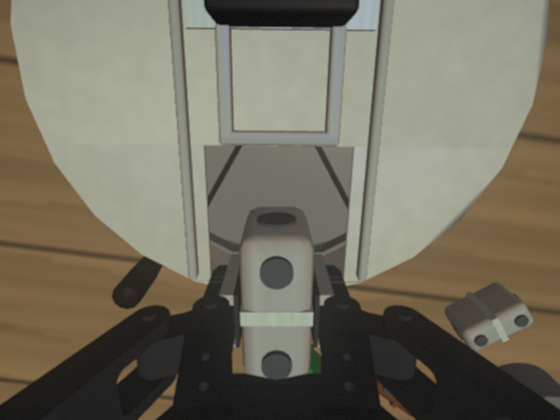

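View pics/s9.png

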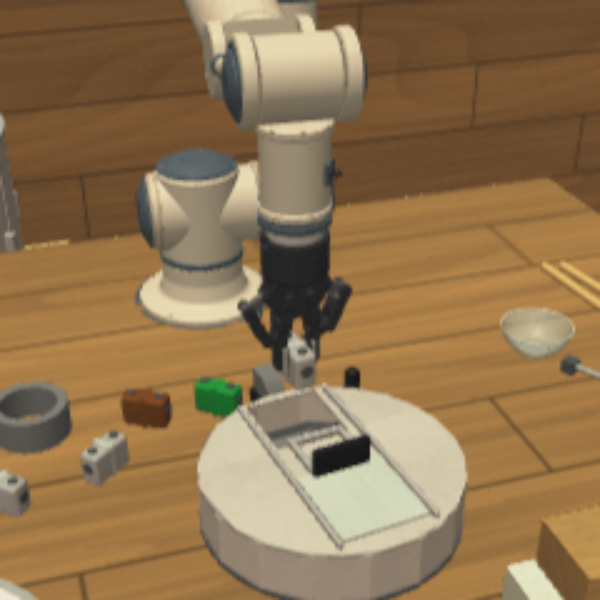

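drive_tool(
  motion=[
    {"translation": [2,-4,0],"spin": 0,"fingers": 15},
    {"translation": [2,-4,30],"spin": 0,"fingers": 15},
    {"translation": [2,-4,60],"spin": 0,"fingers": 15},
    {"translation": [2,-4,85],"spin": 0,"fingers": 15},
    {"translation": [2,-4,103],"spin": 0,"fingers": 15},
    {"translation": [2,-4,108],"spin": 0,"fingers": 15},
    {"translation": [2,-4,108],"spin": 0,"fingers": 15},
  ],
)

```text
time: 11.02
ee_pos: [0.5288, -0.0081, 0.0639]
tcp_rot: [3.137, 0.001, -1.443]
wrist_force: [-0.2, 0.1, -1.4]
gripper_width: 0.0271
```

drive_tool(
  motion=[
    {"translation": [0,0,3],"spin": 0,"fingers": 15},
    {"translation": [0,0,6],"spin": 0,"fingers": 15},
    {"translation": [0,0,8],"spin": 0,"fingers": 15},
    {"translation": [0,0,8],"spin": 0,"fingers": 15},
  ],
)

```text
time: 11.35
ee_pos: [0.5304, -0.0078, 0.0587]
tcp_rot: [-3.14, -0.0, -1.442]
wrist_force: [0.3, -0.2, -1.3]
gripper_width: 0.0274
```

drive_tool(
  motion=[
    {"translation": [0,0,1.5],"spin": 0,"fingers": 15},
    {"translation": [0,0,2.5],"spin": 0,"fingers": 15},
    {"translation": [0,0,2.5],"spin": 0,"fingers": 15},
  ],
)

```text
time: 11.6
ee_pos: [0.5304, -0.0076, 0.0569]
tcp_rot: [-3.14, -0.0, -1.441]
wrist_force: [-1.5, 1.0, 4.4]
gripper_width: 0.0272
```

drive_tool(
  motion=[
    {"translation": [0,0,0],"spin": 0,"fingers": 45},
    {"translation": [0,0,0],"spin": 0,"fingers": 45},
    {"translation": [0,0,0],"spin": 0,"fingers": 45},
    {"translation": [0,0,-30],"spin": 0,"fingers": 45},
    {"translation": [0,0,-70],"spin": 0,"fingers": 45},
    {"translation": [0,0,-110],"spin": 0,"fingers": 45},
    {"translation": [0,0,-140],"spin": 0,"fingers": 20},
  ],
)

```text
time: 12.18
ee_pos: [0.5304, -0.0077, 0.1995]
tcp_rot: [-3.138, -0.001, -1.441]
wrist_force: [0.0, 0.1, 0.7]
gripper_width: 0.0342
```

Run:
```python
from h import *
o=st(); im,d=r.get_image("wrist"); cv2.imwrite("pics/w10.png",im); im,_=r.get_image("scene"); cv2.imwrite("pics/s10.png",cv2.resize(im[60:300,160:400],None,fx=2.5,fy=2.5))
plan((*arc(160),.20,-12.5),(*arc(160),.075,-12.5))
```

```text
12.18 [ 0.5304 -0.0077  0.1995] [-179.8   -0.   -82.6] F [0.  0.1 0.7] w 0.0342 mach [-0.0897 -0.0007]
shift [-64.4  86.3   2.2] spin -70.1
shift [-64.7  87.8 127.2] spin -70.1
```

View pics/w10.png

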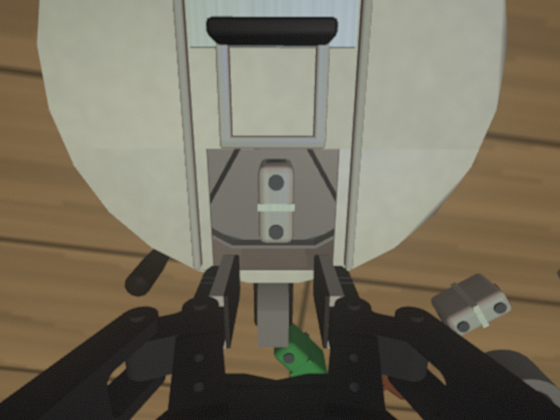

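View pics/s10.png

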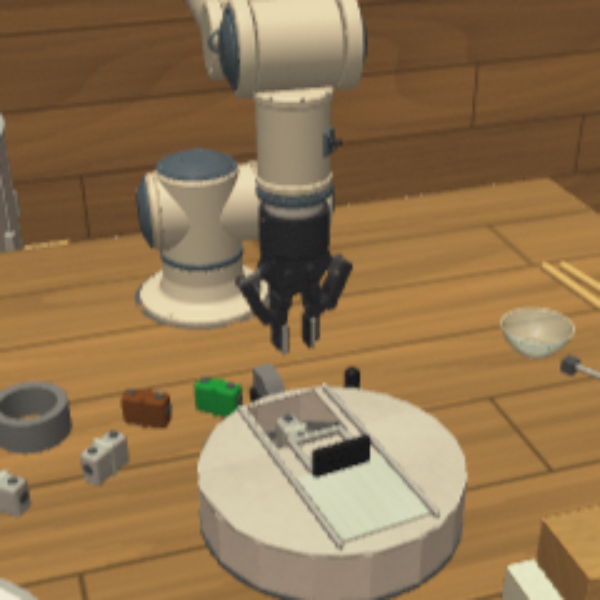

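drive_tool(
  motion=[
    {"translation": [-64.5,87,2],"spin": -70,"fingers": 0},
    {"translation": [-64.5,87,2],"spin": -70,"fingers": 0},
    {"translation": [-64.5,87,2],"spin": -70,"fingers": 0},
    {"translation": [-64.5,87,2],"spin": -70,"fingers": 0},
    {"translation": [-64.5,87,2],"spin": -70,"fingers": 0},
    {"translation": [-64.5,87,2],"spin": -70,"fingers": 0},
    {"translation": [-64.5,87,30],"spin": -70,"fingers": 0},
    {"translation": [-64.5,87,65],"spin": -70,"fingers": 0},
    {"translation": [-64.5,87,100],"spin": -70,"fingers": 0},
    {"translation": [-64.5,87,125],"spin": -70,"fingers": 0},
  ],
)

```text
time: 13.12
ee_pos: [0.4341, 0.045, 0.067]
tcp_rot: [3.141, 0.003, -0.213]
wrist_force: [-0.1, 0.1, -0.3]
gripper_width: 0.0
```

Run:
```python
from h import *
o=st();arcplan(range(155,105,-5))
```

```text
13.12 [0.4341 0.045  0.067 ] [ 1.80e+02  1.00e-01 -1.22e+01] F [-0.1  0.1 -0.3] w 0.0 mach [-0.1784  0.064 ]
shift [  5.3 -16.9  -8. ] spin 5.3
shift [  7.5 -32.9  -8. ] spin 10.3
shift [ 11.1 -48.7  -8. ] spin 15.3
shift [ 16.  -64.   -8.1] spin 20.3
shift [ 22.3 -78.9  -8.1] spin 25.3
shift [ 29.8 -93.2  -8.1] spin 30.3
shift [  38.5 -106.7   -8.1] spin 35.3
shift [  48.4 -119.5   -8.2] spin 40.3
shift [  59.4 -131.3   -8.2] spin 45.3
shift [  71.4 -142.2   -8.3] spin 50.3
```

drive_tool(
  motion=[
    {"translation": [4,-17,-3],"spin": 5.3,"fingers": 0},
    {"translation": [6,-33,-3],"spin": 10.3,"fingers": 0},
    {"translation": [10,-49,-3],"spin": 15.3,"fingers": 0},
    {"translation": [15,-64,-3],"spin": 20.3,"fingers": 0},
    {"translation": [21,-79,-3],"spin": 25.3,"fingers": 0},
    {"translation": [29,-93,-3],"spin": 30.3,"fingers": 0},
    {"translation": [38,-107,-3],"spin": 35.3,"fingers": 0},
    {"translation": [48,-119,-3],"spin": 40.3,"fingers": 0},
    {"translation": [59,-131,-3],"spin": 45.3,"fingers": 0},
    {"translation": [71,-142,-3],"spin": 50.3,"fingers": 0},
  ],
)

```text
time: 13.95
ee_pos: [0.5331, 0.1688, 0.0713]
tcp_rot: [3.134, 0.003, -1.101]
wrist_force: [-7.9, 0.3, 1.8]
gripper_width: 0.0002
```

Run:
```python
from h import *
o=st();m=tomach(o["ee_pos"]);print(np.degrees(np.arctan2(m[1],m[0])),np.hypot(*m))
arcplan([107,103,99,95,93,91,90,89,88,87,86])
```

```text
13.95 [0.5331 0.1688 0.0713] [179.6   0.2 -63.1] F [-7.9  0.3  1.8] w 0.0002 mach [-0.0641  0.174 ]
110.2349441709856 0.185401650337774
shift [  0.5 -10.4  -3.7] spin 2.4
shift [  1.5 -23.3  -3.8] spin 6.4
shift [  3.4 -36.1  -3.9] spin 10.4
shift [  6.2 -48.7  -4. ] spin 14.4
shift [  7.9 -54.9  -4.1] spin 16.4
shift [  9.9 -61.1  -4.1] spin 18.4
shift [ 10.9 -64.1  -4.2] spin 19.4
shift [ 12.  -67.1  -4.2] spin 20.4
shift [ 13.2 -70.2  -4.2] spin 21.4
shift [ 14.4 -73.2  -4.2] spin 22.4
shift [ 15.6 -76.1  -4.3] spin 23.4
```

drive_tool(
  motion=[
    {"translation": [0,-10,-2],"spin": 2,"fingers": 0},
    {"translation": [1,-23,-2],"spin": 6,"fingers": 0},
    {"translation": [3,-36,-2],"spin": 10,"fingers": 0},
    {"translation": [6,-48,-2],"spin": 14,"fingers": 0},
    {"translation": [8,-55,-2],"spin": 16,"fingers": 0},
    {"translation": [10,-61,-2],"spin": 18,"fingers": 0},
    {"translation": [12,-67,-2],"spin": 20,"fingers": 0},
    {"translation": [13,-70,-2],"spin": 21,"fingers": 0},
    {"translation": [13,-70,-2],"spin": 21,"fingers": 0},
  ],
)

```text
time: 14.7
ee_pos: [0.6016, 0.1892, 0.0727]
tcp_rot: [3.134, 0.001, -1.464]
wrist_force: [-5.3, 2.2, -3.4]
gripper_width: 0.0
```

Run:
```python
from h import *
o=st();m=tomach(o["ee_pos"]);print(np.degrees(np.arctan2(m[1],m[0])),np.hypot(*m))
```

```text
14.7 [0.6016 0.1892 0.0727] [ 1.796e+02  1.000e-01 -8.390e+01] F [-5.3  2.2 -3.4] w 0.0 mach [0.0065 0.1852]
87.99115422384037 0.18531704871781224
```

Stop is at x≈0.606; 4 mm more, then probe.

drive_tool(
  motion=[
    {"translation": [0,-2.5,0],"spin": 1,"fingers": 0},
    {"translation": [0,-5,0],"spin": 2,"fingers": 0},
    {"translation": [0,-7,0],"spin": 2.5,"fingers": 0},
    {"translation": [0,-7,0],"spin": 2.5,"fingers": 0},
  ],
)

```text
time: 15.03
ee_pos: [0.6056, 0.1898, 0.0727]
tcp_rot: [3.128, 0.0, -1.507]
wrist_force: [-17.5, 0.2, 2.3]
gripper_width: 0.0001
```

Run:
```python
from h import *
o=st();m=tomach(o["ee_pos"]);print(np.degrees(np.arctan2(m[1],m[0])),np.hypot(*m))
i,d=r.get_image("top"); cv2.imwrite("pics/top5.png",cv2.resize(i[80:260,180:350],None,fx=3.3,fy=3.3))
```

```text
15.03 [0.6056 0.1898 0.0727] [179.2   0.  -86.3] F [-17.5   0.2   2.3] w 0.0001 mach [0.0105 0.1853]
86.77009898693183 0.1855843978328505
```

View pics/top5.png

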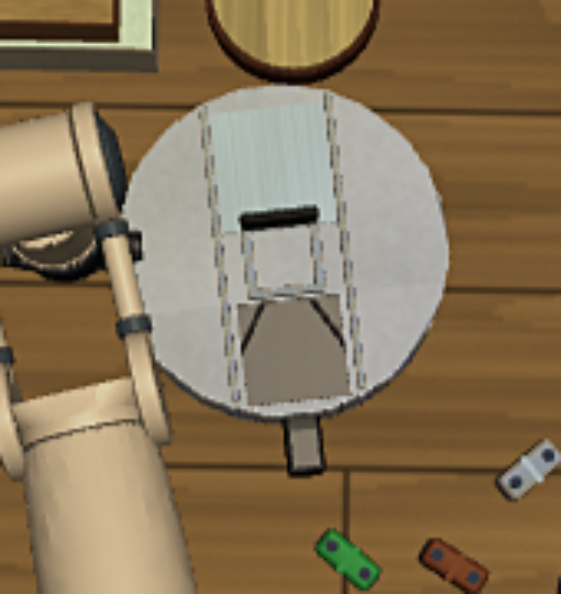

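Same stop position and force, with an empty compartment under the opening. Lift off and look at the lugs.

drive_tool(
  motion=[
    {"translation": [0,5,0],"spin": 0,"fingers": 0},
    {"translation": [0,5,-40],"spin": 0,"fingers": 0},
    {"translation": [0,5,-80],"spin": 0,"fingers": 0},
    {"translation": [0,5,-120],"spin": 0,"fingers": 0},
    {"translation": [0,5,-135],"spin": 0,"fingers": 20},
  ],
)

```text
time: 15.5
ee_pos: [0.607, 0.1893, 0.2174]
tcp_rot: [-3.133, 0.002, -1.508]
wrist_force: [0.9, 0.6, 1.1]
gripper_width: 0.0108
```

Run:
```python
from h import *
im=lugs(); cv2.imwrite("pics/top6.png",im)
o=st(); plan((.4275,-.231,.20,-139.5),(.457,-.3605,.20,-42))
```

```text
top px [382. 213.] xy [ 0.4542 -0.3601] [ 0.4544 -0.3603] wh [0.061 0.03 ] long 48.6 rect 49.8 sat 27.0
top px [340. 222.] xy [ 0.4248 -0.231 ] [ 0.4248 -0.2314] wh [0.028 0.063] long 130.0 rect 129.7 sat 27.5
top px [413. 239.] xy [ 0.374 -0.455] [ 0.3741 -0.4556] wh [0.03  0.064] long 154.4 rect 152.2 sat 180.0
top px [285. 249.] xy [ 0.338  -0.0608] [ 0.3379 -0.061 ] wh [0.065 0.028] long 50.2 rect 51.1 sat 157.5
top px [317. 251.] xy [ 0.3331 -0.1602] [ 0.3329 -0.1613] wh [0.064 0.028] long 58.7 rect 58.5 sat 180.0
15.55 [0.6077 0.1894 0.2191] [-1.793e+02  1.000e-01 -8.640e+01] F [-1.3 -0.4  1.6] w 0.0183 mach [0.0125 0.1846]
shift [408.2 206.5  15.9] spin 53.1
shift [539.3 185.2  15.8] spin -44.4
```

View pics/top6.png

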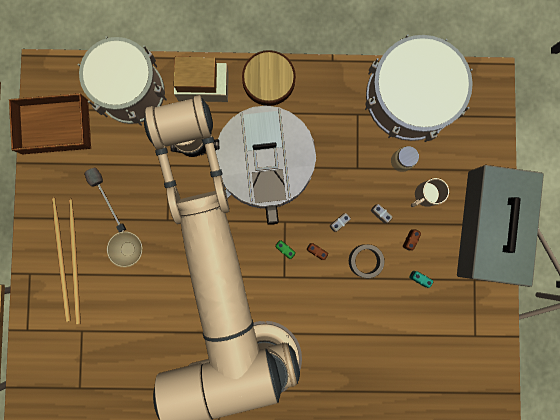

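drive_tool(
  motion=[
    {"translation": [408,206.5,16],"spin": 53,"fingers": 50},
    {"translation": [408,206.5,16],"spin": 53,"fingers": 50},
    {"translation": [408,206.5,16],"spin": 53,"fingers": 50},
    {"translation": [408,206.5,16],"spin": 53,"fingers": 50},
    {"translation": [408,206.5,16],"spin": 53,"fingers": 50},
    {"translation": [408,206.5,16],"spin": 53,"fingers": 50},
    {"translation": [408,206.5,16],"spin": 53,"fingers": 50},
    {"translation": [408,206.5,16],"spin": 53,"fingers": 50},
    {"translation": [408,206.5,16],"spin": 53,"fingers": 50},
    {"translation": [408,206.5,16],"spin": 53,"fingers": 50},
  ],
)

```text
time: 16.38
ee_pos: [0.4403, -0.1953, 0.1951]
tcp_rot: [3.141, -0.0, -2.433]
wrist_force: [1.1, -0.6, -0.3]
gripper_width: 0.05
```

Run:
```python
from h import *
o=st(); plan((.4275,-.231,.16,-139.5))
```

```text
16.38 [ 0.4403 -0.1953  0.1951] [ 180.    -0.  -139.4] F [ 1.1 -0.6 -0.3] w 0.05 mach [-0.2035 -0.175 ]
shift [ 33.  -18.8  35.1] spin 0.1
```

drive_tool(
  motion=[
    {"translation": [33,-19,20],"spin": 0,"fingers": 50},
    {"translation": [33,-19,35],"spin": 0,"fingers": 50},
    {"translation": [33,-19,35],"spin": 0,"fingers": 50},
    {"translation": [33,-19,35],"spin": 0,"fingers": 50},
    {"translation": [33,-19,35],"spin": 0,"fingers": 50},
  ],
)

```text
time: 16.8
ee_pos: [0.4293, -0.229, 0.1615]
tcp_rot: [-3.141, 0.001, -2.432]
wrist_force: [0.4, 0.2, 1.5]
gripper_width: 0.0499
```

Run:
```python
from h import *
o=st(); im=lugs("wrist"); cv2.imwrite("pics/w11.png",im)
o=st(); plan((.4275,-.231,.010,-140))
```

```text
16.8 [ 0.4293 -0.229   0.1615] [-180.     0.  -139.3] F [0.4 0.2 1.5] w 0.0499 mach [-0.2187 -0.2069]
wrist px [369.  41.] xy [ 0.4577 -0.3587] [ 0.4574 -0.3598] wh [0.064 0.029] long 48.3 rect 48.0 sat 20.0
wrist px [280. 199.] xy [ 0.4296 -0.2324] [ 0.4285 -0.231 ] wh [0.028 0.062] long 130.4 rect 131.2 sat 22.0
wrist px [304. 321.] xy [ 0.3398 -0.1609] [ 0.3373 -0.1578] wh [0.06 0.03] long 58.9 rect 57.0 sat 142.0
16.85 [ 0.4297 -0.2289  0.162 ] [-179.9    0.  -139.3] F [ 0.1 -0.2  0.6] w 0.0503 mach [-0.2184 -0.207 ]
shift [  3.1   0.  152. ] spin 0.7
```

View pics/w11.png

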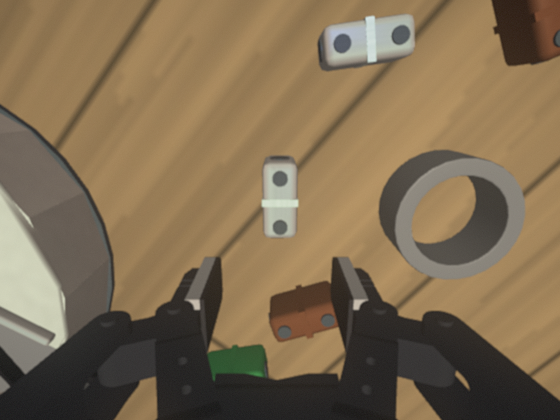

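drive_tool(
  motion=[
    {"translation": [3,0,40],"spin": 0.7,"fingers": 50},
    {"translation": [3,0,80],"spin": 0.7,"fingers": 50},
    {"translation": [3,0,115],"spin": 0.7,"fingers": 50},
    {"translation": [3,0,140],"spin": 0.7,"fingers": 50},
    {"translation": [3,0,151],"spin": 0.7,"fingers": 50},
    {"translation": [3,0,151],"spin": 0.7,"fingers": 50},
    {"translation": [3,0,151],"spin": 0.7,"fingers": 15},
    {"translation": [3,0,151],"spin": 0.7,"fingers": 15},
    {"translation": [3,0,151],"spin": 0.7,"fingers": 15},
    {"translation": [3,0,151],"spin": 0.7,"fingers": 15},
  ],
  force=60,
)

```text
time: 17.68
ee_pos: [0.4284, -0.2325, 0.013]
tcp_rot: [-3.137, 0.002, -2.445]
wrist_force: [0.8, 0.2, 7.3]
gripper_width: 0.0273
```

drive_tool(
  motion=[
    {"translation": [0,0,0],"spin": 0,"fingers": 15},
    {"translation": [0,0,-40],"spin": 0,"fingers": 15},
    {"translation": [0,0,-80],"spin": 0,"fingers": 15},
    {"translation": [0,0,-120],"spin": 0,"fingers": 15},
    {"translation": [0,0,-160],"spin": 0,"fingers": 15},
    {"translation": [0,0,-165],"spin": 0,"fingers": 15},
  ],
)

```text
time: 18.18
ee_pos: [0.4289, -0.2332, 0.1848]
tcp_rot: [-3.128, 0.004, -2.445]
wrist_force: [1.1, -1.4, 0.3]
gripper_width: 0.0271
```

Run:
```python
from h import *
o=st(); im,_=r.get_image("wrist"); cv2.imwrite("pics/w12.png",im);ls=mach(-.090,0);o=st();plan((*ls,.18,-82.5))
```

```text
18.18 [ 0.4289 -0.2332  0.1848] [-179.2    0.2 -140.1] F [ 1.1 -1.4  0.3] w 0.0271 mach [-0.2197 -0.2111]
18.23 [ 0.4286 -0.2331  0.1824] [-179.4    0.2 -140.1] F [ 0.5 -0.2 -1.8] w 0.0274 mach [-0.22   -0.2109]
shift [-222.8  108.4    2. ] spin -57.6
```

View pics/w12.png

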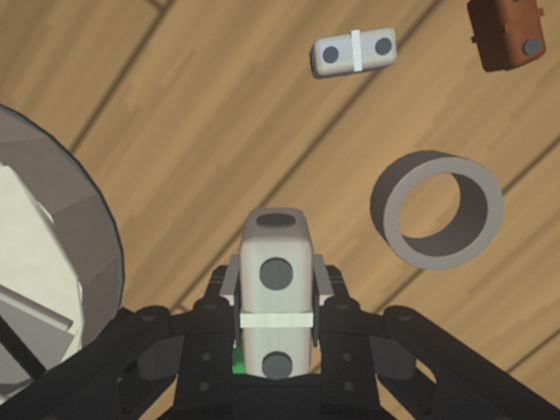

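Held squarely, as with the first. Carry it over.

drive_tool(
  motion=[
    {"translation": [-223,108,2],"spin": -57.6,"fingers": 15},
    {"translation": [-223,108,2],"spin": -57.6,"fingers": 15},
    {"translation": [-223,108,2],"spin": -57.6,"fingers": 15},
    {"translation": [-223,108,2],"spin": -57.6,"fingers": 15},
    {"translation": [-223,108,2],"spin": -57.6,"fingers": 15},
    {"translation": [-223,108,2],"spin": -57.6,"fingers": 15},
    {"translation": [-223,108,2],"spin": -57.6,"fingers": 15},
    {"translation": [-223,108,2],"spin": -57.6,"fingers": 15},
    {"translation": [-223,108,2],"spin": -57.6,"fingers": 15},
    {"translation": [-223,108,2],"spin": -57.6,"fingers": 15},
  ],
)

```text
time: 19.07
ee_pos: [0.5279, -0.0056, 0.1719]
tcp_rot: [3.14, 0.0, -1.443]
wrist_force: [-0.2, 0.3, -1.5]
gripper_width: 0.0273
```

Run:
```python
from h import *
o=st(); im,_=r.get_image("wrist"); cv2.imwrite("pics/w13.png",im)
o=st(); ls=mach(-.090,0);plan((*ls,.0655,-82.5),(*ls,.0565,-82.5))
```

```text
19.07 [ 0.5279 -0.0056  0.1719] [179.9   0.  -82.7] F [-0.2  0.3 -1.5] w 0.0273 mach [-0.0919  0.0016]
19.12 [ 0.528  -0.0059  0.1722] [179.9   0.  -82.7] F [-0.6  0.1 -0.7] w 0.0274 mach [-0.0919  0.0013]
shift [  1.4  -2.  106.7] spin -0.2
shift [  1.4  -2.1 115.7] spin -0.2
```

View pics/w13.png

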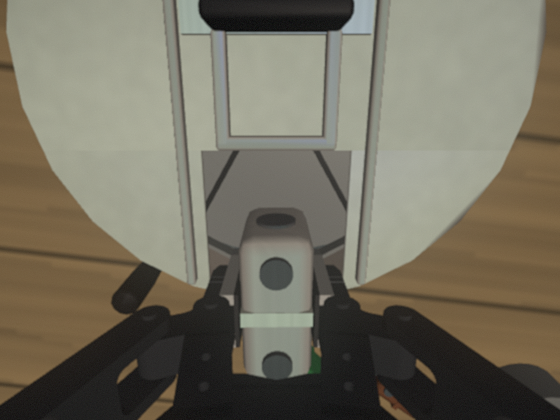

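drive_tool(
  motion=[
    {"translation": [1.4,-2,0],"spin": 0,"fingers": 15},
    {"translation": [1.4,-2,30],"spin": 0,"fingers": 15},
    {"translation": [1.4,-2,60],"spin": 0,"fingers": 15},
    {"translation": [1.4,-2,85],"spin": 0,"fingers": 15},
    {"translation": [1.4,-2,102],"spin": 0,"fingers": 15},
    {"translation": [1.4,-2,107],"spin": 0,"fingers": 15},
    {"translation": [1.4,-2,107],"spin": 0,"fingers": 15},
  ],
)

```text
time: 19.7
ee_pos: [0.5294, -0.0073, 0.0642]
tcp_rot: [3.138, 0.001, -1.442]
wrist_force: [0.6, 0.2, -1.3]
gripper_width: 0.0272
```

drive_tool(
  motion=[
    {"translation": [0,0,3],"spin": 0,"fingers": 15},
    {"translation": [0,0,6],"spin": 0,"fingers": 15},
    {"translation": [0,0,8],"spin": 0,"fingers": 15},
    {"translation": [0,0,8],"spin": 0,"fingers": 15},
  ],
)

```text
time: 20.03
ee_pos: [0.5309, -0.0069, 0.0587]
tcp_rot: [-3.14, -0.0, -1.44]
wrist_force: [0.0, -0.1, -1.1]
gripper_width: 0.0271
```

drive_tool(
  motion=[
    {"translation": [0,0,1.5],"spin": 0,"fingers": 15},
    {"translation": [0,0,2.5],"spin": 0,"fingers": 15},
    {"translation": [0,0,2.5],"spin": 0,"fingers": 15},
  ],
)

```text
time: 20.28
ee_pos: [0.531, -0.0068, 0.0569]
tcp_rot: [-3.14, -0.0, -1.44]
wrist_force: [-2.2, 0.4, 5.5]
gripper_width: 0.0274
```

drive_tool(
  motion=[
    {"translation": [0,0,0],"spin": 0,"fingers": 45},
    {"translation": [0,0,0],"spin": 0,"fingers": 45},
    {"translation": [0,0,0],"spin": 0,"fingers": 45},
    {"translation": [0,0,-30],"spin": 0,"fingers": 45},
    {"translation": [0,0,-70],"spin": 0,"fingers": 45},
    {"translation": [0,0,-110],"spin": 0,"fingers": 45},
    {"translation": [0,0,-140],"spin": 0,"fingers": 20},
  ],
)

```text
time: 20.87
ee_pos: [0.531, -0.0068, 0.1994]
tcp_rot: [-3.138, -0.001, -1.44]
wrist_force: [1.5, 0.2, 1.3]
gripper_width: 0.0339
```

Run:
```python
from h import *
o=st(); im,d=r.get_image("wrist"); cv2.imwrite("pics/w14.png",im)
plan((*arc(160),.20,-12.5),(*arc(160),.075,-12.5))
```

```text
20.87 [ 0.531  -0.0068  0.1994] [-179.8   -0.   -82.5] F [1.5 0.2 1.3] w 0.0339 mach [-0.089   0.0001]
shift [-63.6  86.7   4.9] spin -70.0
shift [-64.   88.4 129.9] spin -70.0
```

View pics/w14.png

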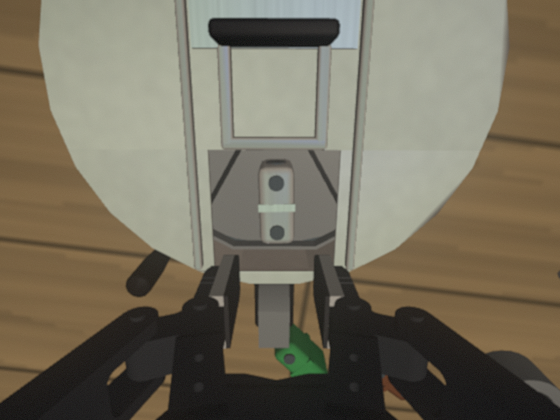

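Second lug stands centred (277,205). Third stroke.

drive_tool(
  motion=[
    {"translation": [-64,87.5,2],"spin": -70,"fingers": 0},
    {"translation": [-64,87.5,2],"spin": -70,"fingers": 0},
    {"translation": [-64,87.5,2],"spin": -70,"fingers": 0},
    {"translation": [-64,87.5,2],"spin": -70,"fingers": 0},
    {"translation": [-64,87.5,2],"spin": -70,"fingers": 0},
    {"translation": [-64,87.5,2],"spin": -70,"fingers": 0},
    {"translation": [-64,87.5,30],"spin": -70,"fingers": 0},
    {"translation": [-64,87.5,65],"spin": -70,"fingers": 0},
    {"translation": [-64,87.5,100],"spin": -70,"fingers": 0},
    {"translation": [-64,87.5,124],"spin": -70,"fingers": 0},
  ],
)

```text
time: 21.75
ee_pos: [0.4343, 0.0452, 0.0683]
tcp_rot: [3.141, 0.002, -0.212]
wrist_force: [-0.1, 1.0, -0.3]
gripper_width: 0.0002
```

drive_tool(
  motion=[
    {"translation": [4,-17,-2],"spin": 5.3,"fingers": 0},
    {"translation": [6,-33,-2],"spin": 10.3,"fingers": 0},
    {"translation": [10,-49,-2],"spin": 15.3,"fingers": 0},
    {"translation": [15,-64,-2],"spin": 20.3,"fingers": 0},
    {"translation": [21,-79,-2],"spin": 25.3,"fingers": 0},
    {"translation": [29,-93,-2],"spin": 30.3,"fingers": 0},
    {"translation": [38,-107,-2],"spin": 35.3,"fingers": 0},
    {"translation": [48,-119,-2],"spin": 40.3,"fingers": 0},
    {"translation": [59,-131,-2],"spin": 45.3,"fingers": 0},
    {"translation": [71,-142,-2],"spin": 50.3,"fingers": 0},
  ],
)

```text
time: 22.58
ee_pos: [0.5332, 0.1693, 0.0718]
tcp_rot: [3.135, 0.003, -1.099]
wrist_force: [-8.9, -1.1, 0.6]
gripper_width: -0.0
```

Run:
```python
from h import *
o=st();m=tomach(o["ee_pos"]);print(np.degrees(np.arctan2(m[1],m[0])),np.hypot(*m))
arcplan([107,103,99,95,93,91,90,89,88])
```

```text
22.58 [0.5332 0.1693 0.0718] [179.6   0.2 -63. ] F [-8.9 -1.1  0.6] w -0.0 mach [-0.064   0.1744]
110.13873853234428 0.18580799388151614
shift [  1.  -10.1  -3.2] spin 2.6
shift [  2.  -23.   -3.3] spin 6.6
shift [  3.9 -35.8  -3.4] spin 10.6
shift [  6.7 -48.4  -3.5] spin 14.6
shift [  8.5 -54.6  -3.5] spin 16.6
shift [ 10.4 -60.7  -3.6] spin 18.6
shift [ 11.5 -63.8  -3.6] spin 19.6
shift [ 12.6 -66.8  -3.6] spin 20.6
shift [ 13.7 -69.8  -3.7] spin 21.6
```

drive_tool(
  motion=[
    {"translation": [0,-10,-2],"spin": 2,"fingers": 0},
    {"translation": [1,-23,-2],"spin": 6,"fingers": 0},
    {"translation": [3,-36,-2],"spin": 10,"fingers": 0},
    {"translation": [6,-48,-2],"spin": 14,"fingers": 0},
    {"translation": [8,-55,-2],"spin": 16,"fingers": 0},
    {"translation": [10,-61,-2],"spin": 18,"fingers": 0},
    {"translation": [12,-67,-2],"spin": 20,"fingers": 0},
    {"translation": [13,-70,-2],"spin": 21,"fingers": 0},
    {"translation": [13,-70,-2],"spin": 21,"fingers": 0},
  ],
)

```text
time: 23.33
ee_pos: [0.6017, 0.1897, 0.0731]
tcp_rot: [3.135, 0.001, -1.462]
wrist_force: [-6.5, 2.4, -3.0]
gripper_width: 0.0001
```

drive_tool(
  motion=[
    {"translation": [0,-2.5,0],"spin": 1,"fingers": 0},
    {"translation": [0,-5,0],"spin": 2,"fingers": 0},
    {"translation": [0,-7,0],"spin": 2.5,"fingers": 0},
    {"translation": [0,-7,0],"spin": 2.5,"fingers": 0},
  ],
)

```text
time: 23.67
ee_pos: [0.6056, 0.1902, 0.0731]
tcp_rot: [3.128, 0.0, -1.505]
wrist_force: [-18.0, 0.9, 2.5]
gripper_width: -0.0
```

Run:
```python
from h import *
o=st();m=tomach(o["ee_pos"]);print(np.degrees(np.arctan2(m[1],m[0])),np.hypot(*m))
i,d=r.get_image("top"); cv2.imwrite("pics/top7.png",cv2.resize(i[80:260,180:350],None,fx=3.3,fy=3.3))
```

```text
23.67 [0.6056 0.1902 0.0731] [179.2   0.  -86.2] F [-18.    0.9   2.5] w -0.0 mach [0.0105 0.1857]
86.75204982667655 0.18604053281851007
```

View pics/top7.png

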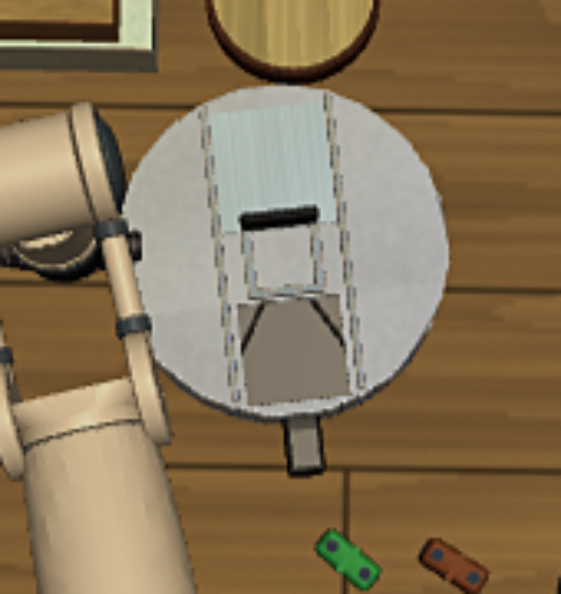

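Same stop reached, empty compartment again. Now the last chrome lug.

drive_tool(
  motion=[
    {"translation": [0,5,0],"spin": 0,"fingers": 0},
    {"translation": [0,5,-40],"spin": 0,"fingers": 0},
    {"translation": [0,5,-80],"spin": 0,"fingers": 0},
    {"translation": [0,5,-120],"spin": 0,"fingers": 0},
    {"translation": [0,5,-135],"spin": 0,"fingers": 20},
  ],
)

```text
time: 24.13
ee_pos: [0.607, 0.1898, 0.2179]
tcp_rot: [-3.132, 0.002, -1.506]
wrist_force: [0.1, 0.3, 1.3]
gripper_width: 0.0109
```

Run:
```python
from h import *
im=lugs(); cv2.imwrite("pics/top8.png",im)
o=st(); plan((.457,-.3602,.20,-41.5))
```

```text
top px [382. 213.] xy [ 0.454  -0.3602] [ 0.4551 -0.3605] wh [0.063 0.029] long 47.2 rect 46.5 sat 26.0
top px [413. 239.] xy [ 0.3738 -0.4545] [ 0.3731 -0.4556] wh [0.03  0.065] long 154.2 rect 155.1 sat 181.0
top px [285. 249.] xy [ 0.3378 -0.061 ] [ 0.3381 -0.061 ] wh [0.066 0.028] long 50.9 rect 51.1 sat 158.0
top px [317. 251.] xy [ 0.3332 -0.1602] [ 0.3331 -0.1608] wh [0.063 0.028] long 59.0 rect 58.4 sat 180.0
24.18 [0.6076 0.19   0.2196] [-1.793e+02  1.000e-01 -8.630e+01] F [-0.7  0.7  1.3] w 0.0183 mach [0.0125 0.1852]
shift [539.3 186.2  16.1] spin -44.8
```

View pics/top8.png

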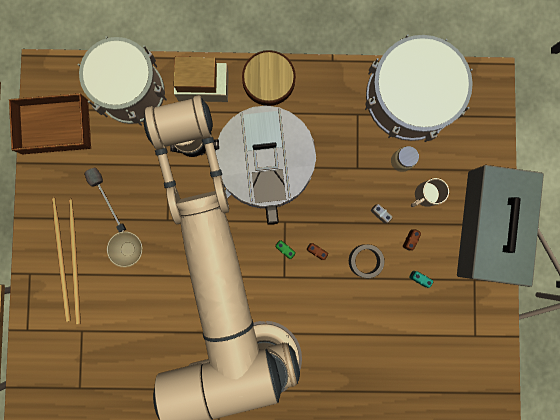

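drive_tool(
  motion=[
    {"translation": [539,186,16],"spin": -44.8,"fingers": 50},
    {"translation": [539,186,16],"spin": -44.8,"fingers": 50},
    {"translation": [539,186,16],"spin": -44.8,"fingers": 50},
    {"translation": [539,186,16],"spin": -44.8,"fingers": 50},
    {"translation": [539,186,16],"spin": -44.8,"fingers": 50},
    {"translation": [539,186,16],"spin": -44.8,"fingers": 50},
    {"translation": [539,186,16],"spin": -44.8,"fingers": 50},
    {"translation": [539,186,16],"spin": -44.8,"fingers": 50},
    {"translation": [539,186,16],"spin": -44.8,"fingers": 50},
    {"translation": [539,186,16],"spin": -44.8,"fingers": 50},
  ],
)

```text
time: 25.02
ee_pos: [0.498, -0.2026, 0.1987]
tcp_rot: [-3.141, -0.0, -0.724]
wrist_force: [1.0, 0.1, -0.8]
gripper_width: 0.0497
```

Run:
```python
from h import *
o=st(); plan((.457,-.3602,.16,-42))
```

```text
25.02 [ 0.498  -0.2026  0.1987] [-180.    -0.   -41.5] F [ 1.   0.1 -0.8] w 0.0497 mach [-0.1473 -0.1897]
shift [ 73.7 145.2  38.7] spin 0.5
```

drive_tool(
  motion=[
    {"translation": [74,145,0],"spin": 0.5,"fingers": 50},
    {"translation": [74,145,0],"spin": 0.5,"fingers": 50},
    {"translation": [74,145,10],"spin": 0.5,"fingers": 50},
    {"translation": [74,145,25],"spin": 0.5,"fingers": 50},
    {"translation": [74,145,38],"spin": 0.5,"fingers": 50},
    {"translation": [74,145,38],"spin": 0.5,"fingers": 50},
    {"translation": [74,145,38],"spin": 0.5,"fingers": 50},
    {"translation": [74,145,38],"spin": 0.5,"fingers": 50},
  ],
)

```text
time: 25.68
ee_pos: [0.4589, -0.3576, 0.1619]
tcp_rot: [-3.141, -0.001, -0.732]
wrist_force: [-0.0, -0.1, 0.9]
gripper_width: 0.0502
```

Run:
```python
from h import *
o=st(); im=lugs("wrist"); cv2.imwrite("pics/w15.png",im)
o=st(); plan((.457,-.3602,.010,-42))
```

```text
25.68 [ 0.4589 -0.3576  0.1619] [-180.    -0.   -41.9] F [-0.  -0.1  0.9] w 0.0502 mach [-0.2062 -0.3383]
wrist px [474. 119.] xy [ 0.6103 -0.4079] [ 0.614 -0.414] wh [0.069 0.029] long 42.0 rect 42.2 sat 69.0
wrist px [276. 202.] xy [ 0.4594 -0.3584] [ 0.4581 -0.3597] wh [0.062 0.028] long 48.0 rect 49.0 sat 17.0
wrist px [432. 252.] xy [ 0.5272 -0.4766] [ 0.5291 -0.4814] wh [0.02  0.069] long 171.3 rect 169.8 sat 49.0
wrist px [280. 333.] xy [ 0.3797 -0.4526] [ 0.3771 -0.4551] wh [0.03  0.064] long 154.0 rect 154.3 sat 139.0
25.73 [ 0.4592 -0.3576  0.1625] [-1.80e+02 -1.00e-01 -4.19e+01] F [0.4 1.6 0.5] w 0.0499 mach [-0.2059 -0.3383]
shift [ -0.2   3.5 152.5] spin 0.1
```

View pics/w15.png

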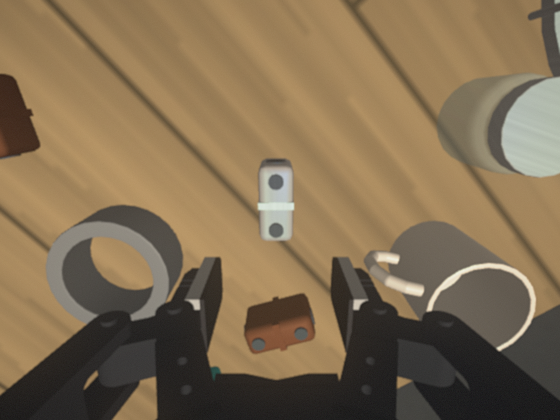

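drive_tool(
  motion=[
    {"translation": [0,3,40],"spin": 0,"fingers": 44},
    {"translation": [0,3,80],"spin": 0,"fingers": 44},
    {"translation": [0,3,115],"spin": 0,"fingers": 44},
    {"translation": [0,3,140],"spin": 0,"fingers": 44},
    {"translation": [0,3,151],"spin": 0,"fingers": 44},
    {"translation": [0,3,151],"spin": 0,"fingers": 44},
    {"translation": [0,3,151],"spin": 0,"fingers": 15},
    {"translation": [0,3,151],"spin": 0,"fingers": 15},
    {"translation": [0,3,151],"spin": 0,"fingers": 15},
    {"translation": [0,3,151],"spin": 0,"fingers": 15},
  ],
  force=60,
)

```text
time: 26.57
ee_pos: [0.4576, -0.3616, 0.0129]
tcp_rot: [-3.141, -0.004, -0.733]
wrist_force: [0.8, 0.2, 4.9]
gripper_width: 0.0275
```

drive_tool(
  motion=[
    {"translation": [0,0,0],"spin": 0,"fingers": 15},
    {"translation": [0,0,-40],"spin": 0,"fingers": 15},
    {"translation": [0,0,-80],"spin": 0,"fingers": 15},
    {"translation": [0,0,-120],"spin": 0,"fingers": 15},
    {"translation": [0,0,-160],"spin": 0,"fingers": 15},
    {"translation": [0,0,-165],"spin": 0,"fingers": 15},
  ],
)

```text
time: 27.07
ee_pos: [0.4582, -0.3627, 0.1855]
tcp_rot: [3.142, -0.014, -0.733]
wrist_force: [0.8, -0.3, 0.8]
gripper_width: 0.0272
```

Run:
```python
from h import *
o=st(); im,_=r.get_image("wrist"); cv2.imwrite("pics/w16.png",im);ls=mach(-.090,0);o=st();plan((*ls,.18,-82.5))
```

```text
27.07 [ 0.4582 -0.3627  0.1855] [180.   -0.8 -42. ] F [ 0.8 -0.3  0.8] w 0.0272 mach [-0.2075 -0.3433]
27.12 [ 0.458  -0.3625  0.1831] [-180.    -0.7  -42. ] F [ 0.3  0.5 -1. ] w 0.0273 mach [-0.2077 -0.3431]
shift [-184.3 -312.4    0.9] spin 40.5
```

View pics/w16.png

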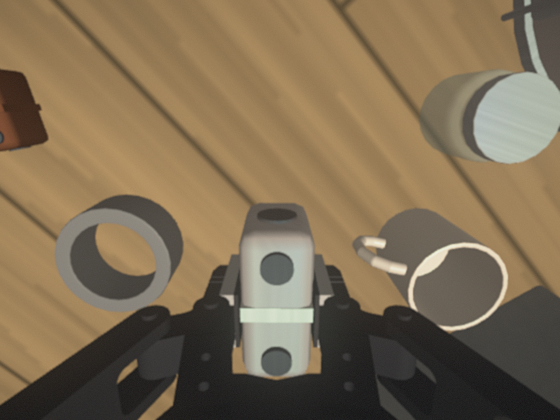

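drive_tool(
  motion=[
    {"translation": [-184,-312,-1],"spin": 40.5,"fingers": 15},
    {"translation": [-184,-312,-1],"spin": 40.5,"fingers": 15},
    {"translation": [-184,-312,-1],"spin": 40.5,"fingers": 15},
    {"translation": [-184,-312,-1],"spin": 40.5,"fingers": 15},
    {"translation": [-184,-312,-1],"spin": 40.5,"fingers": 15},
    {"translation": [-184,-312,-1],"spin": 40.5,"fingers": 15},
    {"translation": [-184,-312,-1],"spin": 40.5,"fingers": 15},
    {"translation": [-184,-312,-1],"spin": 40.5,"fingers": 15},
    {"translation": [-184,-312,-1],"spin": 40.5,"fingers": 15},
    {"translation": [-184,-312,-1],"spin": 40.5,"fingers": 15},
  ],
)

```text
time: 27.95
ee_pos: [0.5281, 0.0005, 0.1746]
tcp_rot: [3.14, 0.004, -1.433]
wrist_force: [-0.5, -0.3, -2.2]
gripper_width: 0.0273
```

Run:
```python
from h import *
o=st(); im,_=r.get_image("wrist"); cv2.imwrite("pics/w17.png",im)
o=st(); ls=mach(-.090,0);plan((*ls,.0655,-82.5),(*ls,.0565,-82.5))
```

```text
27.95 [5.281e-01 5.000e-04 1.746e-01] [179.9   0.2 -82.1] F [-0.5 -0.3 -2.2] w 0.0273 mach [-0.091   0.0077]
28.0 [ 0.528  -0.0017  0.1746] [ 1.799e+02  1.000e-01 -8.220e+01] F [ 0.5 -0.2 -1.8] w 0.0274 mach [-0.0914  0.0056]
shift [  5.8  -1.6 109.1] spin 0.3
shift [  5.8  -1.6 118.1] spin 0.3
```

View pics/w17.png

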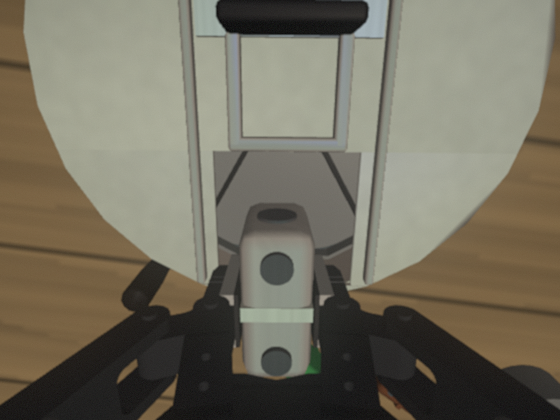

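drive_tool(
  motion=[
    {"translation": [2,-2,0],"spin": 0,"fingers": 15},
    {"translation": [2,-2,30],"spin": 0,"fingers": 15},
    {"translation": [2,-2,60],"spin": 0,"fingers": 15},
    {"translation": [2,-2,85],"spin": 0,"fingers": 15},
    {"translation": [2,-2,102],"spin": 0,"fingers": 15},
    {"translation": [2,-2,109],"spin": 0,"fingers": 15},
    {"translation": [2,-2,109],"spin": 0,"fingers": 15},
  ],
)

```text
time: 28.58
ee_pos: [0.5288, -0.0091, 0.0645]
tcp_rot: [3.137, 0.001, -1.442]
wrist_force: [-0.6, -0.3, -1.0]
gripper_width: 0.0275
```

drive_tool(
  motion=[
    {"translation": [0,0,3],"spin": 0,"fingers": 15},
    {"translation": [0,0,6],"spin": 0,"fingers": 15},
    {"translation": [0,0,7],"spin": 0,"fingers": 15},
    {"translation": [0,0,7],"spin": 0,"fingers": 15},
  ],
)

```text
time: 28.92
ee_pos: [0.5309, -0.0076, 0.061]
tcp_rot: [-3.14, -0.0, -1.44]
wrist_force: [-0.2, -0.5, -1.5]
gripper_width: 0.0271
```

drive_tool(
  motion=[
    {"translation": [0,0,2],"spin": 0,"fingers": 15},
    {"translation": [0,0,4],"spin": 0,"fingers": 15},
    {"translation": [0,0,4.8],"spin": 0,"fingers": 15},
    {"translation": [0,0,4.8],"spin": 0,"fingers": 15},
  ],
)

```text
time: 29.25
ee_pos: [0.531, -0.0074, 0.0568]
tcp_rot: [-3.14, -0.0, -1.439]
wrist_force: [-1.3, 1.3, 3.8]
gripper_width: 0.0275
```

drive_tool(
  motion=[
    {"translation": [0,0,0],"spin": 0,"fingers": 45},
    {"translation": [0,0,0],"spin": 0,"fingers": 45},
    {"translation": [0,0,0],"spin": 0,"fingers": 45},
    {"translation": [0,0,-30],"spin": 0,"fingers": 45},
    {"translation": [0,0,-70],"spin": 0,"fingers": 45},
    {"translation": [0,0,-110],"spin": 0,"fingers": 45},
    {"translation": [0,0,-150],"spin": 0,"fingers": 0},
    {"translation": [0,0,-150],"spin": 0,"fingers": 0},
  ],
)

```text
time: 29.92
ee_pos: [0.5333, -0.0075, 0.216]
tcp_rot: [-3.126, -0.003, -1.439]
wrist_force: [-0.0, -0.3, 1.5]
gripper_width: 0.0218
```

Run:
```python
from h import *
o=st(); im,d=r.get_image("wrist"); cv2.imwrite("pics/w18.png",im)
im=lugs(); cv2.imwrite("pics/top9.png",im)
o=st()
plan((*mach(.056,0),.20,-82.5),(*mach(.056,0),.125,-82.5),(*mach(-.1,0),.125,-82.5))
```

```text
29.92 [ 0.5333 -0.0075  0.216 ] [-179.1   -0.2  -82.5] F [-0.  -0.3  1.5] w 0.0218 mach [-0.0869 -0.0009]
top px [413. 239.] xy [ 0.3739 -0.4549] [ 0.3739 -0.4556] wh [0.03  0.065] long 154.3 rect 154.6 sat 180.0
top px [317. 251.] xy [ 0.3331 -0.1603] [ 0.3333 -0.1608] wh [0.063 0.028] long 58.3 rect 57.5 sat 179.5
30.02 [ 0.5316 -0.0074  0.2083] [-1.797e+02 -1.000e-01 -8.250e+01] F [ 0.5  0.5 -0.4] w 0.0065 mach [-0.0885 -0.0006]
shift [  -0.5 -144.5    9.2] spin 0.0
shift [  -0.6 -144.1   84.2] spin 0.0
shift [-0.7 11.9 83.3] spin 0.0
```

View pics/w18.png

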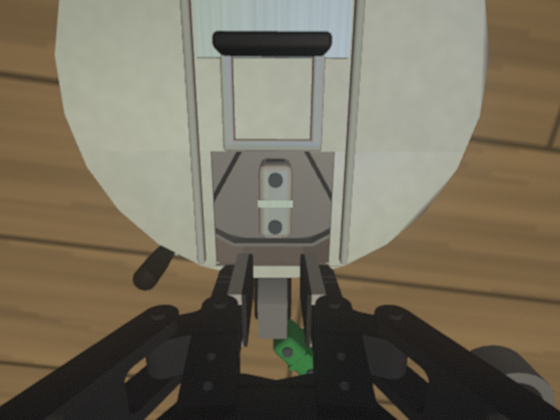

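View pics/top9.png

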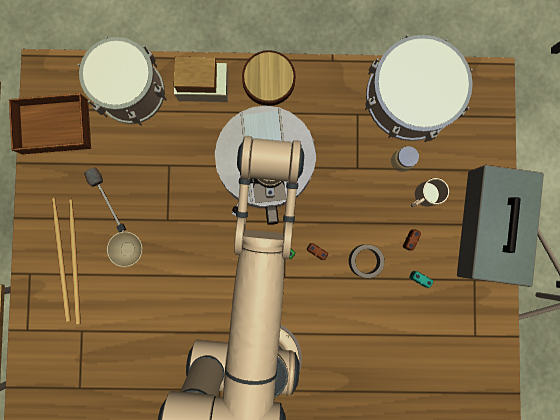

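drive_tool(
  motion=[
    {"translation": [0,-144,5],"spin": 0,"fingers": 0},
    {"translation": [0,-144,5],"spin": 0,"fingers": 0},
    {"translation": [0,-144,5],"spin": 0,"fingers": 0},
    {"translation": [0,-144,5],"spin": 0,"fingers": 0},
    {"translation": [0,-144,5],"spin": 0,"fingers": 0},
    {"translation": [0,-144,35],"spin": 0,"fingers": 0},
    {"translation": [0,-144,65],"spin": 0,"fingers": 0},
    {"translation": [0,-144,80],"spin": 0,"fingers": 0},
    {"translation": [0,-144,80],"spin": 0,"fingers": 0},
    {"translation": [0,-144,80],"spin": 0,"fingers": 0},
  ],
)

```text
time: 30.85
ee_pos: [0.6717, 0.0114, 0.1232]
tcp_rot: [3.137, 0.001, -1.44]
wrist_force: [0.1, -0.1, 1.4]
gripper_width: -0.0002
```

Run:
```python
from h import *
o=st()
plan((*mach(.03,0),.128,-82.5),(*mach(-.1,0),.128,-82.5))
```

```text
30.85 [0.6717 0.0114 0.1232] [179.7   0.  -82.5] F [ 0.1 -0.1  1.4] w -0.0002 mach [ 0.0528 -0.0002]
shift [-0.2 22.8 -4.7] spin 0.0
shift [ -0.3 152.8  -4.2] spin 0.0
```

drive_tool(
  motion=[
    {"translation": [0,10,-3],"spin": 0,"fingers": 0},
    {"translation": [0,20,-3],"spin": 0,"fingers": 0},
    {"translation": [0,36,-3],"spin": 0,"fingers": 0},
    {"translation": [0,52,-3],"spin": 0,"fingers": 0},
    {"translation": [0,68,-3],"spin": 0,"fingers": 0},
    {"translation": [0,84,-3],"spin": 0,"fingers": 0},
    {"translation": [0,100,-3],"spin": 0,"fingers": 0},
    {"translation": [0,115,-3],"spin": 0,"fingers": 0},
    {"translation": [0,130,-3],"spin": 0,"fingers": 0},
    {"translation": [0,140,-3],"spin": 0,"fingers": 0},
  ],
)

```text
time: 31.68
ee_pos: [0.5375, -0.0062, 0.131]
tcp_rot: [-3.129, -0.0, -1.439]
wrist_force: [20.3, 4.0, -8.3]
gripper_width: -0.0002
```

Run:
```python
from h import *
o=st()
plan((*mach(-.118,0),.128,-82.5),(*mach(-.126,0),.128,-82.5))
```

```text
31.68 [ 0.5375 -0.0062  0.131 ] [-179.3   -0.   -82.4] F [20.3  4.  -8.3] w -0.0002 mach [-0.0825 -0.0002]
shift [-0.2 35.5  2.6] spin 0.1
shift [-0.3 43.5  2.5] spin 0.1
```

drive_tool(
  motion=[
    {"translation": [0,4,0],"spin": 0,"fingers": 0},
    {"translation": [0,8,0],"spin": 0,"fingers": 0},
    {"translation": [0,12,0],"spin": 0,"fingers": 0},
    {"translation": [0,16,0],"spin": 0,"fingers": 0},
    {"translation": [0,20,0],"spin": 0,"fingers": 0},
  ],
)

```text
time: 32.1
ee_pos: [0.5168, -0.009, 0.1311]
tcp_rot: [-3.133, -0.0, -1.439]
wrist_force: [8.0, 2.3, -2.6]
gripper_width: -0.0001
```

drive_tool(
  motion=[
    {"translation": [0,4,0],"spin": 0,"fingers": 0},
    {"translation": [0,8,0],"spin": 0,"fingers": 0},
    {"translation": [0,12,0],"spin": 0,"fingers": 0},
    {"translation": [0,15,0],"spin": 0,"fingers": 0},
    {"translation": [0,15,0],"spin": 0,"fingers": 0},
  ],
)

```text
time: 32.52
ee_pos: [0.5014, -0.0109, 0.131]
tcp_rot: [-3.134, -0.0, -1.439]
wrist_force: [5.9, 2.8, -2.8]
gripper_width: 0.0003
```

Run:
```python
from h import *
o=st()
im,_=r.get_image("wrist"); cv2.imwrite("pics/w19.png",im)
```

```text
32.52 [ 0.5014 -0.0109  0.131 ] [-179.6   -0.   -82.5] F [ 5.9  2.8 -2.8] w 0.0003 mach [-0.1189 -0.0002]
```

View pics/w19.png

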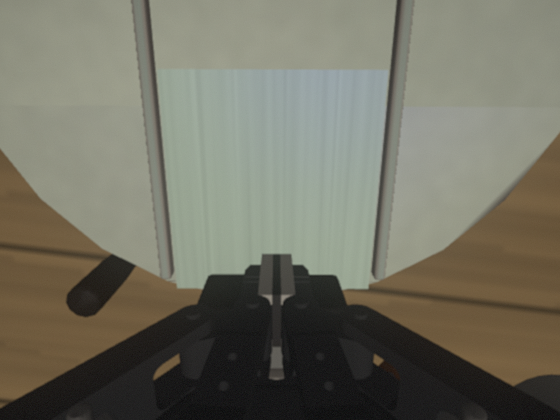

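Nearly shut; probe on in small steps.

drive_tool(
  motion=[
    {"translation": [0,1.5,0],"spin": 0,"fingers": 0},
    {"translation": [0,3,0],"spin": 0,"fingers": 0},
    {"translation": [0,4,0],"spin": 0,"fingers": 0},
    {"translation": [0,4,0],"spin": 0,"fingers": 0},
  ],
)

```text
time: 32.9
ee_pos: [0.4978, -0.0114, 0.131]
tcp_rot: [-3.134, -0.0, -1.439]
wrist_force: [6.4, 2.4, -2.6]
gripper_width: 0.0003
```

drive_tool(
  motion=[
    {"translation": [0,1,0],"spin": 0,"fingers": 0},
    {"translation": [0,2,0],"spin": 0,"fingers": 0},
    {"translation": [0,2,0],"spin": 0,"fingers": 0},
  ],
)

```text
time: 33.15
ee_pos: [0.4956, -0.0117, 0.131]
tcp_rot: [-3.134, -0.0, -1.439]
wrist_force: [5.6, 2.8, -3.0]
gripper_width: -0.0001
```

drive_tool(
  motion=[
    {"translation": [0,1,0],"spin": 0,"fingers": 0},
    {"translation": [0,2,0],"spin": 0,"fingers": 0},
    {"translation": [0,2,0],"spin": 0,"fingers": 0},
  ],
)

```text
time: 33.4
ee_pos: [0.4955, -0.0117, 0.1311]
tcp_rot: [-3.129, -0.0, -1.439]
wrist_force: [14.0, 3.7, -7.0]
gripper_width: 0.0002
```

drive_tool(
  motion=[
    {"translation": [0,1,0],"spin": 0,"fingers": 0},
    {"translation": [0,2,0],"spin": 0,"fingers": 0},
    {"translation": [0,2,0],"spin": 0,"fingers": 0},
  ],
)

```text
time: 33.65
ee_pos: [0.4954, -0.0117, 0.1312]
tcp_rot: [-3.125, -0.0, -1.438]
wrist_force: [23.4, 4.0, -9.9]
gripper_width: -0.0004
```

drive_tool(
  motion=[
    {"translation": [0,-5,0],"spin": 0,"fingers": 0},
    {"translation": [0,-10,0],"spin": 0,"fingers": 0},
    {"translation": [0,-20,0],"spin": 0,"fingers": 0},
    {"translation": [0,-25,-30],"spin": 0,"fingers": 0},
    {"translation": [0,-25,-70],"spin": 0,"fingers": 0},
    {"translation": [0,5,-110],"spin": 0,"fingers": 0},
    {"translation": [0,35,-120],"spin": 0,"fingers": 0},
    {"translation": [0,75,-120],"spin": 0,"fingers": 0},
    {"translation": [0,90,-120],"spin": 0,"fingers": 0},
    {"translation": [0,90,-120],"spin": 0,"fingers": 0},
  ],
)

```text
time: 34.48
ee_pos: [0.3987, -0.025, 0.2518]
tcp_rot: [-3.136, -0.002, -1.441]
wrist_force: [0.4, 0.9, 0.1]
gripper_width: 0.0002
```

Run:
```python
from h import *
o=st()
im,_=r.get_image("wrist"); cv2.imwrite("pics/w20.png",im)
```

```text
34.48 [ 0.3987 -0.025   0.2518] [-1.797e+02 -1.000e-01 -8.250e+01] F [0.4 0.9 0.1] w 0.0002 mach [-0.2226 -0.0007]
```

View pics/w20.png

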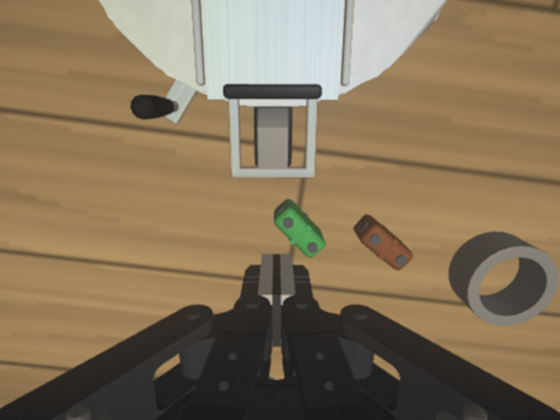

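drive_tool(
  motion=[
    {"translation": [200,0,0],"spin": 0,"fingers": 0},
    {"translation": [200,0,0],"spin": 0,"fingers": 0},
    {"translation": [200,0,0],"spin": 0,"fingers": 0},
    {"translation": [200,0,0],"spin": 0,"fingers": 0},
    {"translation": [200,0,0],"spin": 0,"fingers": 0},
    {"translation": [200,0,0],"spin": 0,"fingers": 0},
    {"translation": [200,0,0],"spin": 0,"fingers": 0},
  ],
)

```text
time: 35.12
ee_pos: [0.4271, -0.2244, 0.2474]
tcp_rot: [3.14, 0.002, -1.443]
wrist_force: [0.7, 0.5, -0.3]
gripper_width: 0.0003
```

Run:
```python
from h import *
o=st()
im,D=r.get_image("top"); cv2.imwrite("pics/top10.png",im); a=cv2.imread("pics/top0.png")
cv2.imwrite("pics/top10a.png",np.hstack([cv2.resize(x[180:230,220:310],None,fx=4.4,fy=4.4,interpolation=cv2.INTER_CUBIC) for x in (a,im)]))
P=cloud(cam("top"),D); print("hook z", np.round(P[205:222,272,2],3))
```

```text
35.12 [ 0.4271 -0.2244  0.2474] [ 1.799e+02  1.000e-01 -8.270e+01] F [ 0.7  0.5 -0.3] w 0.0003 mach [-0.2203 -0.2022]
hook z [0.1   0.107 0.106 0.112 0.118 0.116 0.117 0.114 0.118 0.108 0.119 0.117
 0.117 0.118 0.115 0.12  0.116]
```

View pics/top10.png

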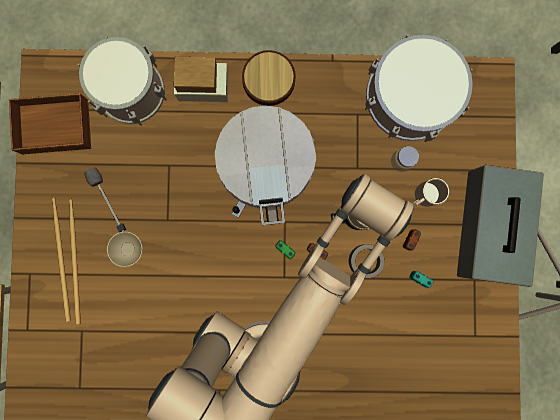

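View pics/top10a.png

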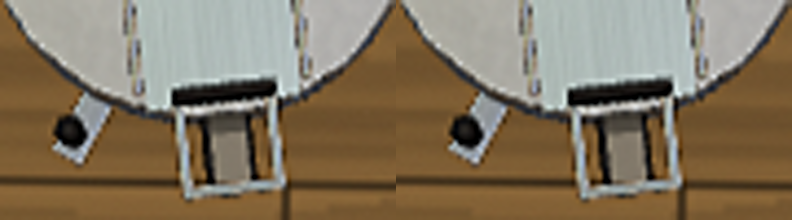

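Run:
```python
from h import *
st(); print(r.hand_in())
```

```text
35.17 [ 0.4272 -0.2232  0.2479] [ 1.799e+02  1.000e-01 -8.260e+01] F [-0.2 -0.6 -0.6] w 0.0001 mach [-0.2201 -0.201 ]
the job is handed in; nothing more can be done
None
```

The job is handed in. All three chrome lugs I found on the bench are in the polisher, one to a compartment, after about 35 s of the 210 s allowed.

- **Sequence:** I pressed the hook down and the hatch ran open. Before each lug I swung the lever to its stop, where the force rose to about 17–18 N at the same place each time. I then let it spring back and set the lug upright on the compartment floor, feeling light contact before releasing.
- **Lugs:** After each placing, the wrist picture showed the lug standing centred in its compartment. No grip slipped, and I saw no lug knocked aside. The last two top pictures show no chrome lug left on the bench.
- **Closing:** I pushed the hatch to its hard stop. The last top picture matches the start picture: hatch shut, hook up inside the loop at about 118 mm, lever at rest.
- **Other objects:** The brown, green and turquoise look-alikes and the other things on the bench look unmoved. The roll of tape was partly hidden by the arm in that last picture.
- **Disagreement:** The wrist and top cameras differed by about 3–4 mm along the robot's forward axis on the lugs and the loop. I aimed between the two, and no grasp or placing was affected.

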